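# Press the chamber slide's gasket and show its label to the reader

### The arm

A 6-joint arm with a two-finger parallel gripper is mounted at the origin on a cart in front of the work surface, level with it; the furniture and walls round the work are solid. World frame = base frame: x ahead of the robot, y to its left, z up, the work surface at z = 0. Lengths are in m, angles in degrees, forces in N, time in s.
With the tool pointing down it reaches from about 0.4 to 0.825 m from the base axis. Payload 7 kg.
Tool frame: the origin (TCP) lies on the centre line of the jaws, within the pads' length; the fingertips stand r.nose_length ahead of it and the grasp point (between the pads) lies 2 mm behind it (r.nose_length is the distance from the TCP to the fingertips, in m); z points along the fingers, y is the direction in which the jaws open and shut (so a half turn about z gives the same grasp; the last joint's range is limited). The gripper opens to 88 mm and grips with 3 to 60 N. Pads are 19 mm wide; open, the fingers measure 130 mm over their backs; the gripper's body (78 mm by 193 mm) begins 47 mm behind the grasp point.
Start: joints at [-54.654, 20.546, 0.682, 0, -70.136, -16.507], TCP at [0.218, -0.639, 0.244] pointing down, gripper open.
Joint ranges: [-176.03, 176.03], [-82.01, 121.73], [-58.28, 71.71], [-173.87, 95.51], [-174.79, -0.11], [-173.66, 173.66]. Speed limits (degrees/s): [136.94, 136.94, 172.46, 180, 180, 180].

### API

Orientations are given as [roll, pitch, yaw] about the fixed x, y, z axes, in that order (R = Rz(yaw) Ry(pitch) Rx(roll)).
In Python, from plant import r gives the robot as it stands.
- The arm moves only by the tool apply_moves, never from a script. Its argument "targets" is a list of rows, each a list of 3 entries, a list of its own where there are three numbers: the shift along the tool's x, y, z scaled (see below), then the turn, a rotation vector about the tool's x, y, z scaled (see below), then the finger opening in mm, from 0 to 87.6. A call has 1 to 5 rows; each row shifts and turns the pose as measured when the row begins, along the tool's axes as they then stand; what a row does not reach is not made up. The controller multiplies each number of a shift by 0.04 m and each number of a turn by 8 degrees. A row lasts 1/10 s, in which the tool goes at most 50 mm and 8.59 degrees, less where a joint would pass 70% of its speed; a pose out of reach is approached as far as the arm can. A call with a number of a shift or a turn outside -1 to 1 is refused whole. A call with a gripper value outside its range is refused whole. The fingers move at their own pace and stop on an object; "squeeze" is the grip in N (left out, the last holds). Time passes only in rows, so rows that do not move let the fingers close. It gives the time, the measured TCP pose, the force and the opening at its end, in the units of the state.
- r.get_state(): the state, without advancing time (a new reading comes with each control period).
- r.capture(name): name is "side" or "top" or "wrist"; returns a dict with "img" (384x512x3 uint8, blue, green, red), "z_map" (384x512 float32, m along the optical axis (not along the pixel's ray), 0 where there is no reading), "fx", "fy", "cx", "cy" (pixels), "camera_from_world" (4x4, takes a point from world to camera coordinates); the wrist camera has in their place "mount" (4x4, takes a point from camera to tool coordinates, whose origin is the TCP and whose axes are the flange's). Camera axes: x right, y up, looking along -z (the intrinsics and any distortion apply to the point x, -y, -z); pixel columns grow to the right and rows downward; lengths in m; the calibration is good to about 2 mm. A picture is of the moment at which its call begins: read the wrist's pose just before it.
- r.close_job(): hands the job in, once; it reports no verdict.
The state is a dict: "time_s": time; "joints": joint angles; "qd": joint speeds; "joint_torque": joint torques, N m; "tcp_pos": TCP position; "eef_rot": TCP orientation; "contact_force": force on the tool from outside, world axes, zero at the start; "moment": the same for the moment, N m; "gripper_width": finger opening in m.
Only numpy, scipy, OpenCV 4.12 (cv2) and the standard library are available. Lean on these libraries where they do the work, as an engineer would, in place of code of your own. Each camera call takes 0.05 s, during which the arm holds its last target.

### The job

Finish the chamber slide that lies in the press nest under the toggle clamp: swing the clamp handle fully over centre so that the pad presses the well frame home, leave it clamped for at least one second, then swing the clamp back fully open. Take that slide out by its well end, so that the frosted label end (the end with the notched corner) stays uncovered, and hold it at the code reader: level, label up, frosted end pointing to the reader's post, the label centred over the aiming mark about 6 cm above the foot. Finish while still holding the slide there in the gripper; leave the slide in the waiting nest alone, and the amber bottle and the petri dish where they stand.

Things in the scene. Friction and masses are not known exactly. Their poses are not given: they have to be found in the camera images.
- press: fixed gasket press: grey metal plate, top at z = 13 mm, with two black nests and a steel toggle clamp. Origin on the worktop under the press nest's centre; x points from there to the clamp, y along the slides, z up. Plate: x = -118 to +160, y = -56 to +56 mm. The clamp lies at x > +51; open, its arm stands upright, up to 132 mm above the worktop
- press_nest (a point): centre of the press nest's pocket floor, under the clamp, z = 27 mm. The slide has 1 mm play between corner lips 3 mm high. Within 30 mm of the centre along y the nest is only 21 mm wide, so fingers reach down past the slide's long edges to the plate (z = 13 mm); the corner blocks beyond are 36 mm wide
- waiting_nest (a point): the same for the waiting nest, 88 mm from the press nest on the side away from the clamp (press x = -88 mm)
- clamp_handle (a joint): toggle clamp handle, rad: 0 = fully open (start; leans 1.16 rad from upright, away from the nests), 1.16 = upright, 1.23 = dead centre, 1.30 = clamped against its stop (leans 0.14 rad towards the nests). A link makes the arm come down on the slide as the handle swings up. Friction 0.1 N m; stays where it is left
- clamp_pivot (a point): hinge axis of the handle, fixed at press x = +124, y = 0, z = 49 mm; the axis runs along the press's y
- clamp_grip (a point): centre of the blue ball knob, 24 mm across, on the end of the handle (a steel rod 9 mm thick), 100 mm from the pivot; moves with the handle in the press's x-z plane
- clamp_pad: rubber foot of the clamp, 17 mm across, on a spindle at the end of the clamp arm; origin in the arm, 21 mm from the foot's face. Clamped, it presses on the slide in the press nest with about 5 N; the clamp is springy; with the clamp open it hangs beside the nest at press x = +57, z = 123 mm
- slide_a: chamber slide, 37 g: clear plate 76 (x) x 26 (y) x 4 mm, grip it across the 26 mm; origin at the centre of its underside, z up. Frosted label end: x = +17 to +38 mm; there the corner x = +38, y = +13 has a 7 x 6 mm notch. A clear well frame 22.5 mm wide covers x = -37 to +16, its top 17 mm above the underside, 14 when home. In the press or the waiting nest, by chance; a and b point opposite ways
- slide_b: chamber slide, 37 g: clear plate 76 (x) x 26 (y) x 4 mm, grip it across the 26 mm; origin at the centre of its underside, z up. Frosted label end: x = +17 to +38 mm; there the corner x = +38, y = +13 has a 7 x 6 mm notch. A clear well frame 22.5 mm wide covers x = -37 to +16, its top 17 mm above the underside, 14 when home. In the press or the waiting nest, by chance; a and b point opposite ways
- frame_a (a joint): eight-well frame of slide_a, with a dark gasket, along its plate's z, in m: about 0 = standing 3 mm proud, 0.003 = pressed home. It takes 2.5 N to push and stays where it is left
- frame_b (a joint): eight-well frame of slide_b, with a dark gasket, along its plate's z, in m: about 0 = standing 3 mm proud, 0.003 = pressed home. It takes 2.5 N to push and stays where it is left
- label_a (a point): centre of the white frosted label with its printed square code, on the top face of slide_a, at slide x = +28, y = 0, z = 4 mm
- label_b (a point): centre of the white frosted label with its printed square code, on the top face of slide_b, at slide x = +28, y = 0, z = 4 mm
- reader: fixed code reader: dark foot (top at z = 10 mm; x = -45 to +145, y = -50 to +50 mm), steel post, grey head looking down at about 40 degrees at the white aiming mark on the foot. Origin on the worktop under the mark's centre; x points from the mark to the post, the way the frosted end shall point; z up. The head begins at x = +57, z = 105 mm
- read_point (a point): reading point, 60 mm straight above the aiming mark on the reader's foot (z = 70 mm); axes as the reader's
- bottle_amber: small amber reagent bottle, 36 mm across, 66 mm tall, behind the press; a bystander; origin at the centre of its underside
- petri_dish: closed petri dish, 59 mm across, 15 mm tall, behind press and reader; a bystander; origin at the centre of its underside

How it is judged (in metres and radians):
On the way, in this order (a step that is already met when the one before it is completed fails the run):
1. clamp swung past centre onto the slide in the press nest, well frame home, pad pressing, for a second (((distance between slide_a and press_nest below 0.006 m and distance between slide_b and waiting_nest below 0.006 m and value of joint clamp_handle above 1.22 rad and value of joint frame_a above 0.0025 m and contact force between clamp_pad and slide_a above 2 N) or (distance between slide_b and press_nest below 0.006 m and distance between slide_a and waiting_nest below 0.006 m and value of joint clamp_handle above 1.22 rad and value of joint frame_b above 0.0025 m and contact force between clamp_pad and slide_b above 2 N))), for 1 s.
2. clamp swung back fully open, the slide still in the press nest (((distance between slide_a and press_nest below 0.006 m and distance between slide_b and waiting_nest below 0.006 m and value of joint clamp_handle below 0.15 rad and value of joint frame_a above 0.0025 m) or (distance between slide_b and press_nest below 0.006 m and distance between slide_a and waiting_nest below 0.006 m and value of joint clamp_handle below 0.15 rad and value of joint frame_b above 0.0025 m))), for 0.1 s.
3. the pressed slide lifted out of the nest in the gripper (((height (world z) of slide_a above 0.05 m and distance between slide_b and waiting_nest below 0.006 m and contact force between slide_a and press below 0.05 N and contact force between the fingers and slide_a above 1 N) or (height (world z) of slide_b above 0.05 m and distance between slide_a and waiting_nest below 0.006 m and contact force between slide_b and press below 0.05 N and contact force between the fingers and slide_b above 1 N))), for 0.1 s.
At the end, for the whole second after the job is handed in: Pressed slide (frame home within 0.5 mm) held still by the fingers alone, 30 mm or more from its label; label within 20 mm of the mark, 40-80 mm over the foot; label up, level within 0.22 rad, frosted end to the post within 0.3; clamp open (< 0.15 rad); other slide in its nest, unpressed (((horizontal distance between label_a and read_point below 0.02 m and height (world z) of label_a between 0.05 and 0.09 m and x of slide_a in the frame of read_point below -0.018 m and angle between the x axis of slide_a and the x axis of reader, either way round below 0.3 rad and z of label_a in the frame of slide_a above 0.003 m and angle between slide_a's own z axis and vertical below 0.22 rad and value of joint frame_a above 0.0025 m and distance between the grasp point and label_a above 0.03 m and contact force between the fingers and slide_a above 1 N and contact force between slide_a and reader below 0.05 N and contact force between slide_a and press below 0.05 N and linear speed of slide_a below 0.03 m/s and distance between slide_b and waiting_nest below 0.006 m and value of joint frame_b below 0.0013 m and value of joint clamp_handle below 0.15 rad) or (horizontal distance between label_b and read_point below 0.02 m and height (world z) of label_b between 0.05 and 0.09 m and x of slide_b in the frame of read_point below -0.018 m and angle between the x axis of slide_b and the x axis of reader, either way round below 0.3 rad and z of label_b in the frame of slide_b above 0.003 m and angle between slide_b's own z axis and vertical below 0.22 rad and value of joint frame_b above 0.0025 m and distance between the grasp point and label_b above 0.03 m and contact force between the fingers and slide_b above 1 N and contact force between slide_b and reader below 0.05 N and contact force between slide_b and press below 0.05 N and linear speed of slide_b below 0.03 m/s and distance between slide_a and waiting_nest below 0.006 m and value of joint frame_a below 0.0013 m and value of joint clamp_handle below 0.15 rad))); the arm keeps its last pose, push and grip.
It fails at once if the slide in the waiting nest is pushed out of its place (not (distance between any of slide_a, slide_b and waiting_nest below 0.008 m)).
It fails at once if the amber bottle is knocked out of its place (distance of bottle_amber from where it was at the start of the episode above 0.03 m).
It fails at once if the petri dish is knocked out of its place (distance of petri_dish from where it was at the start of the episode above 0.03 m).
It also fails if it takes over 59 s, if anything falls off the work surface, if the arm or the gripper's body presses on something with over 40 N, if the wrist force passes 120 N, or if a joint passes its speed limit or range.

## Working session

There is one attempt and no reset: what is moved stays moved. The work goes in short steps, Python scripts to look and compute and a tool call to move; the robot and the scene stay as the last step left them, time stands still between calls to the robot, and variables do not carry over. Pictures are saved under pics/ and viewed, and the job is handed in when it is done.

Besides the shell and the picture viewer there is one more tool, called as name(argument=value, ...), one argument or row to a line, values as JSON. apply_moves: Moves the arm, as the interface text tells. Its arguments: {"type":"object","properties":{"targets":{"type":"array","items":{"type":"array"}},"squeeze":{"type":"number"}},"required":["targets"]}

```bash
ls; mkdir -p pics
python3 - <<'E'
from plant import r
import cv2
print(r.get_state()); print(r.nose_length)
for n in ["side","top","wrist"]:
    c=r.capture(n); cv2.imwrite(f"pics/{n}0.png",c["img"])
    print(n,{k:v for k,v in c.items() if k not in("img","z_map")})
E
```

```text
pics
{'time_s': 0.0, 'joints': array([-5.46564019e+01,  2.05908675e+01,  6.33751681e-01, -2.05457026e-02,
       -7.01368413e+01, -1.65089536e+01]), 'qd': array([ 0.02428339, -0.06305244,  0.04694287,  0.01160196, -0.0195244 ,
       -0.02354716]), 'joint_torque': array([ 9.13797812e-04, -5.82720208e+01,  2.93062913e+01,  6.99699104e+00,
        6.91094989e-03, -1.58930366e-04]), 'tcp_pos': array([ 0.21776369, -0.63841191,  0.24262758]), 'eef_rot': array([ 1.79904427e+02, -8.18390010e-03, -1.61172345e+02]), 'contact_force': array([-0.04329614,  0.09640653, -0.29552032]), 'moment': array([-0.00376124,  0.05259578, -0.00601339]), 'gripper_width': 0.08798930510627836}
0.017
side {'fx': 357.70415235225386, 'fy': 357.70415235225386, 'cx': 255.0057901313612, 'cy': 189.9100120399489, 'camera_from_world': array([[-0.98104008, -0.19377025, -0.003667  ,  0.58523927],
       [ 0.1266813 , -0.65546495,  0.74452504, -0.11319399],
       [-0.14667039,  0.72994437,  0.66758446, -0.88550361],
       [ 0.        ,  0.        ,  0.        ,  1.        ]])}
top {'fx': 432.09818428569406, 'fy': 432.09818428569406, 'cx': 251.7668471751071, 'cy': 196.828264588913, 'camera_from_world': array([[-0.00430629, -0.99998082, -0.0044507 ,  0.05087317],
       [ 0.9784108 , -0.00513296,  0.20660579, -0.62645733],
       [-0.20662467, -0.00346491,  0.97841415, -1.32226421],
       [ 0.        ,  0.        ,  0.        ,  1.        ]])}
wrist {'fx': 293.80072215171515, 'fy': 293.80072215171515, 'cx': 257.49677996734664, 'cy': 192.05179813646058, 'mount': array([[-5.45244229e-04,  9.65294167e-01,  2.61164459e-01,
         6.89085072e-02],
       [ 9.99999643e-01,  6.94904609e-04, -4.80706037e-04,
        -9.51170768e-05],
       [-6.45507120e-04,  2.61164103e-01, -9.65294201e-01,
        -1.41333169e-01],
       [ 0.00000000e+00,  0.00000000e+00,  0.00000000e+00,
         1.00000000e+00]])}
```

View pics/side0.png

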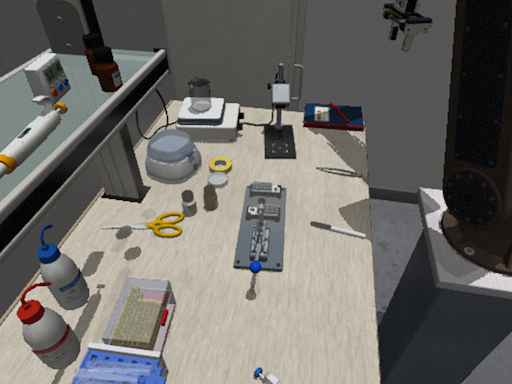

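View pics/top0.png

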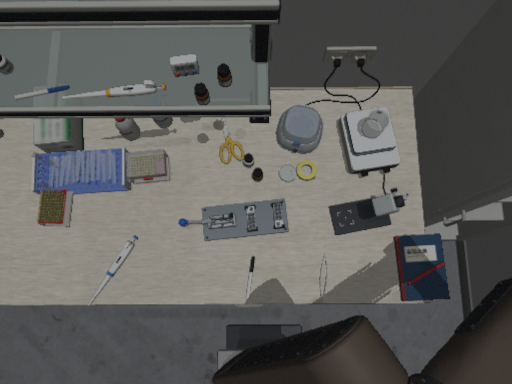

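View pics/wrist0.png

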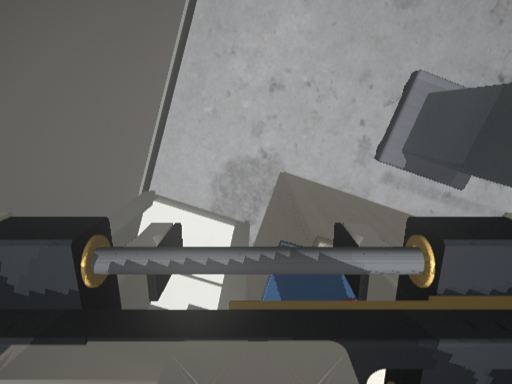

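```bash
cat > h.py <<'E'
import numpy as np, cv2
from scipy.spatial.transform import Rotation as R
from plant import r
def cam(name):
    s=r.get_state(); c=r.capture(name)
    if name=="wrist":
        T=np.eye(4); T[:3,:3]=R.from_euler('xyz',s['eef_rot'],degrees=True).as_matrix(); T[:3,3]=s['tcp_pos']
        c['wfc']=T@c['mount']
    else: c['wfc']=np.linalg.inv(c['camera_from_world'])
    return c
def ray(c,u,v):
    d=np.array([(u-c['cx'])/c['fx'],-(v-c['cy'])/c['fy'],-1.0])
    return c['wfc'][:3,3], c['wfc'][:3,:3]@d
def onz(c,u,v,z):
    o,d=ray(c,u,v); return o+d*(z-o[2])/d[2]
def proj(c,p):
    q=np.linalg.inv(c['wfc'])@np.append(p,1); return np.array([c['cx']+c['fx']*q[0]/-q[2], c['cy']-c['fy']*q[1]/-q[2]])
def tri(c1,p1,c2,p2):
    o1,d1=ray(c1,*p1);o2,d2=ray(c2,*p2)
    d1/=np.linalg.norm(d1);d2/=np.linalg.norm(d2)
    t=np.linalg.lstsq(np.stack([d1,-d2],1),o2-o1,rcond=None)[0]
    a=o1+d1*t[0];b=o2+d2*t[1]; return (a+b)/2,np.linalg.norm(a-b)
def save(img,name,box=None,k=1):
    if box: img=img[box[1]:box[3],box[0]:box[2]]
    cv2.imwrite(f"pics/{name}.png",cv2.resize(img,None,fx=k,fy=k,interpolation=cv2.INTER_CUBIC))
E
python3 - <<'E'
from h import *
import pickle
c=cam("top");s=cam("side")
pickle.dump((c,s),open("c0.pkl","wb"))
save(c['img'],"t1",(170,140,300,250),6); save(c['img'],"t2",(320,180,420,240),7)
save(s['img'],"s1",(190,160,310,300),4); save(s['img'],"s2",(250,60,310,170),5)
E
```

```text
(no output)
```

View pics/t1.png

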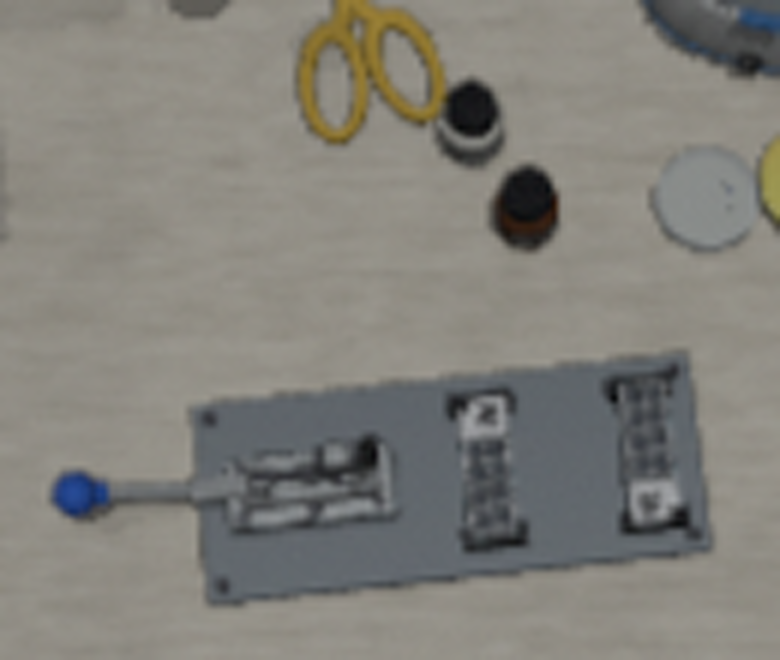

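View pics/t2.png

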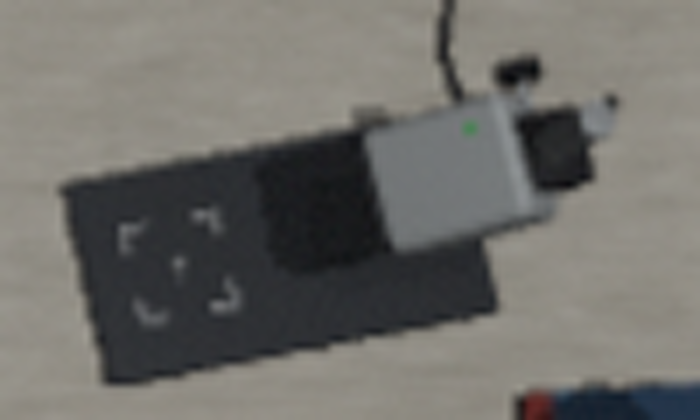

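View pics/s1.png

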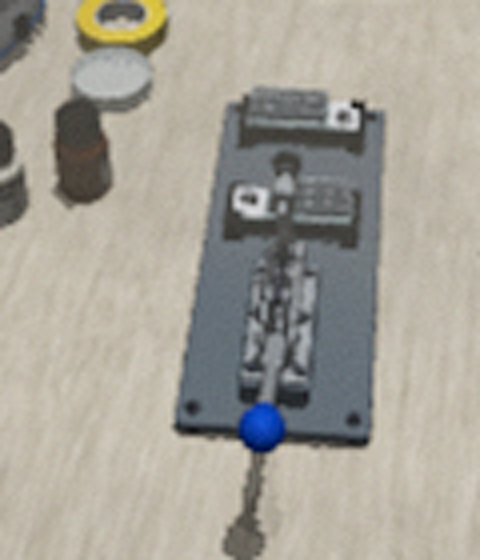

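View pics/s2.png

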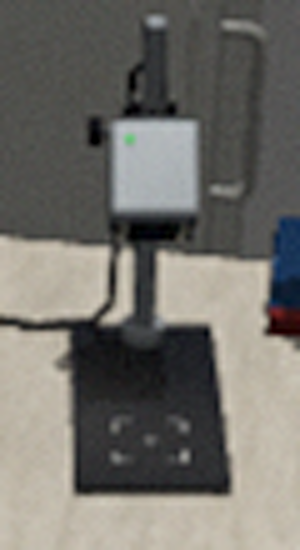

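Run:
```python
from h import *
import pickle
c,s=pickle.load(open("c0.pkl","rb"))
def fit(model,world):
    m=np.array(model);w=np.array(world)[:,:2]
    mc,wc=m.mean(0),w.mean(0); a=m-mc;b=w-wc
    th=np.arctan2((a[:,0]*b[:,1]-a[:,1]*b[:,0]).sum(),(a*b).sum())
    Rm=np.array([[np.cos(th),-np.sin(th)],[np.sin(th),np.cos(th)]]); t=wc-Rm@mc
    print("t",t.round(4),"yaw",np.degrees(th).round(2),"res mm",((m@Rm.T+t-w)*1e3).round(1).tolist())
    return t,th
P=lambda L,k,o:[(x/k+o[0]-.5+.5/k,y/k+o[1]-.5+.5/k) for x,y in L]
# press corners: left-far, right-far, right-near, left-near (image): px=+160 is left; far (world+x)= y -56
t1=P([(192,407),(690,352),(712,550),(210,603)],6,(170,140))
fit([(.16,-.056),(-.118,-.056),(-.118,.056),(.16,.056)],[onz(c,*p,.013) for p in t1])
s1=P([(227,105),(380,110),(368,444),(176,432)],4,(190,160))
fit([(-.118,-.056),(-.118,.056),(.16,.056),(.16,-.056)],[onz(s,*p,.013) for p in s1])
# reader
t2=P([(65,187),(105,383),(497,310)],7,(320,180))
# post dir is image right; y = z x x: x=-Y world -> y=+X world
fit([(-.045,.05),(-.045,-.05),(.145,-.05)],[onz(c,*p,.010) for p in t2])
print("mark",onz(c,*P([(181,266)],7,(320,180))[0],.01))
s2=P([(76,326),(208,326),(230,493),(75,493)],5,(250,60))
fit([(.145,.05),(.145,-.05),(-.045,-.05),(-.045,.05)],[onz(s,*p,.010) for p in s2])
print("mark side",onz(s,*P([(150,440)],5,(250,60))[0],.01))
# ball
print("ball",tri(c,P([(78,494)],6,(170,140))[0],s,P([(262,427)],4,(190,160))[0]))
```

```text
t [0.5649 0.0505] yaw 95.91 res mm [[1.4, 0.5], [0.4, 0.1], [-0.4, -1.6], [-1.4, 0.9]]
t [0.5655 0.0576] yaw 96.45 res mm [[2.6, -0.2], [-2.1, 2.4], [-2.6, -1.1], [2.1, -1.1]]
t [ 0.5668 -0.2589] yaw -79.44 res mm [[2.8, 2.6], [-2.0, -0.8], [-0.8, -1.8]]
mark [ 0.56670045 -0.26129543  0.01      ]
t [ 0.5658 -0.2502] yaw -79.55 res mm [[3.5, 2.7], [-4.0, 1.9], [-1.7, -2.3], [2.2, -2.3]]
mark side [ 0.5670735  -0.25951851  0.01      ]
ball (array([0.54346222, 0.26432957, 0.08713967]), np.float64(0.0006281670009360988))
```

```bash
cat >> h.py <<'E'
def Rt(rpy): return R.from_euler('xyz',rpy,degrees=True)
def plan(way,start=None,grip=None,step=.038,dturn=7.5,dec=2):
    """way: list of (pos,rpy) -> prints rows for the move call"""
    s=r.get_state()
    p=np.array(s['tcp_pos']);q=Rt(s['eef_rot'])
    rows=[]
    for pos,rpy in way:
        pos=np.array(pos);qt=Rt(rpy)
        d=pos-p; rv=(q.inv()*qt).as_rotvec(degrees=True)
        n=max(1,int(np.ceil(np.linalg.norm(d)/step)),int(np.ceil(np.linalg.norm(rv)/dturn)))
        for i in range(n):
            dl=q.inv().apply((pos-p)/(n-i)); rr=(q.inv()*qt).as_rotvec(degrees=True)/(n-i)
            a=np.round(dl/.04,dec);b=np.round(rr/8,dec)
            rows.append((a.tolist(),b.tolist()))
            p=p+q.apply(a*.04); q=q*R.from_rotvec(b*8,degrees=True)
    for i in range(0,len(rows),5):
        print("["+",".join(f"[{a},{b},{grip if grip is not None else 'G'}]" for a,b in rows[i:i+5])+"]")
    print(len(rows))
E
python3 - <<'E'
from h import *
plan([((.44,-.15,.30),(180,0,-120)),((.545,.255,.27),(180,0,-84))],grip=60)
E
```

```text
[[[-0.61, 0.65, -0.09],[0.0, 0.0, -0.34],60],[[-0.64, 0.62, -0.09],[0.0, 0.0, -0.34],60],[[-0.67, 0.59, -0.1],[0.0, 0.0, -0.34],60],[[-0.7, 0.56, -0.09],[0.0, 0.0, -0.34],60],[[-0.73, 0.52, -0.1],[0.0, 0.0, -0.34],60]]
[[[-0.75, 0.49, -0.09],[0.0, 0.0, -0.34],60],[[-0.77, 0.45, -0.1],[0.0, 0.0, -0.35],60],[[-0.79, 0.41, -0.09],[0.0, 0.0, -0.34],60],[[-0.81, 0.38, -0.1],[0.0, 0.0, -0.35],60],[[-0.83, 0.34, -0.09],[0.0, 0.0, -0.34],60]]
[[[-0.85, 0.3, -0.1],[0.0, 0.0, -0.35],60],[[-0.86, 0.25, -0.09],[0.0, 0.0, -0.34],60],[[-0.87, 0.21, -0.1],[0.0, 0.0, -0.35],60],[[-0.88, 0.17, -0.09],[0.0, 0.0, -0.34],60],[[-0.88, 0.14, -0.1],[0.0, 0.0, -0.35],60]]
[[[-0.84, 0.23, 0.06],[0.0, 0.0, -0.37],60],[[-0.85, 0.19, 0.06],[0.0, 0.0, -0.38],60],[[-0.86, 0.14, 0.06],[0.0, 0.0, -0.37],60],[[-0.87, 0.1, 0.06],[0.0, 0.0, -0.38],60],[[-0.87, 0.05, 0.07],[0.0, 0.0, -0.37],60]]
[[[-0.87, 0.01, 0.06],[0.0, 0.0, -0.38],60],[[-0.87, -0.04, 0.07],[0.0, 0.0, -0.37],60],[[-0.87, -0.08, 0.06],[0.0, 0.0, -0.38],60],[[-0.86, -0.13, 0.07],[0.0, 0.0, -0.37],60],[[-0.85, -0.18, 0.06],[0.0, 0.0, -0.38],60]]
[[[-0.85, -0.22, 0.07],[0.0, 0.0, -0.37],60],[[-0.83, -0.26, 0.06],[0.0, 0.01, -0.38],60]]
27
```

apply_moves(
  targets=[
    [[-0.6, 0.65, -0.1], [0, 0, -0.35], 60],
    [[-0.65, 0.6, -0.1], [0, 0, -0.35], 60],
    [[-0.65, 0.6, -0.1], [0, 0, -0.35], 60],
    [[-0.7, 0.55, -0.1], [0, 0, -0.35], 60],
    [[-0.75, 0.5, -0.1], [0, 0, -0.35], 60],
  ],
)

```text
time_s: 0.75
tcp_pos: [0.2913, -0.4745, 0.2602]
eef_rot: [179.7, -0.0, -147.0]
contact_force: [1.2, -0.6, 0.8]
gripper_width: 0.0609
```

apply_moves(
  targets=[
    [[-0.75, 0.5, -0.1], [0, 0, -0.35], 60],
    [[-0.75, 0.45, -0.1], [0, 0, -0.35], 60],
    [[-0.8, 0.4, -0.1], [0, 0, -0.35], 60],
    [[-0.8, 0.4, -0.1], [0, 0, -0.35], 60],
    [[-0.8, 0.35, -0.1], [0, 0, -0.35], 60],
  ],
)

```text
time_s: 1.25
tcp_pos: [0.3621, -0.3041, 0.2816]
eef_rot: [179.7, 0.1, -132.5]
contact_force: [0.7, 0.4, 0.0]
gripper_width: 0.0602
```

apply_moves(
  targets=[
    [[-0.85, 0.3, -0.1], [0, 0, -0.35], 60],
    [[-0.85, 0.25, -0.1], [0, 0, -0.35], 60],
    [[-0.85, 0.2, -0.1], [0, 0, -0.35], 60],
    [[-0.9, 0.2, -0.1], [0, 0, -0.35], 60],
    [[-0.9, 0.15, -0.1], [0, 0, -0.35], 60],
  ],
)

```text
time_s: 1.75
tcp_pos: [0.4317, -0.1307, 0.3041]
eef_rot: [179.9, 0.2, -117.9]
contact_force: [1.1, -0.1, -0.6]
gripper_width: 0.0598
```

apply_moves(
  targets=[
    [[-0.85, 0.2, 0], [0, 0, -0.35], 60],
    [[-0.85, 0.2, 0], [0, 0, -0.4], 60],
    [[-0.85, 0.15, 0], [0, 0, -0.4], 60],
    [[-0.85, 0.1, 0], [0, 0, -0.35], 60],
    [[-0.85, 0.05, 0], [0, 0, -0.4], 60],
  ],
)

```text
time_s: 2.25
tcp_pos: [0.4693, 0.0457, 0.3068]
eef_rot: [-179.8, 0.4, -102.0]
contact_force: [0.4, -1.2, 0.3]
gripper_width: 0.06
```

Run:
```python
from h import *
s=r.get_state();print(s['tcp_pos'],s['eef_rot'],s['joints'])
c=cam("wrist");cv2.imwrite("pics/w1.png",c['img'])
plan([((.545,.252,.26),(180,0,-84))],grip=60)
```

```text
[0.46926598 0.04570999 0.30676676] [-179.82920877    0.3660986  -101.98446172] [ 29.4318704   -1.47259461 -17.99723201  -0.16884762 -73.10516684
 -41.36832987]
[[[-0.89, -0.13, 0.2],[-0.01, 0.01, -0.37],60],[[-0.88, -0.18, 0.2],[-0.0, 0.01, -0.37],60],[[-0.87, -0.22, 0.2],[-0.01, 0.01, -0.37],60],[[-0.86, -0.27, 0.2],[-0.0, 0.01, -0.37],60],[[-0.85, -0.31, 0.19],[-0.01, 0.0, -0.37],60]]
[[[-0.83, -0.35, 0.2],[-0.0, 0.01, -0.37],60]]
6
```

View pics/w1.png

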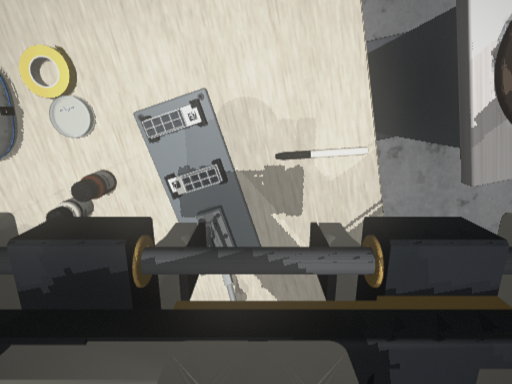

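apply_moves(
  targets=[
    [[-0.9, -0.15, 0.2], [0, 0, -0.4], 60],
    [[-0.9, -0.2, 0.2], [0, 0, -0.4], 60],
    [[-0.85, -0.2, 0.2], [0, 0, -0.35], 60],
    [[-0.85, -0.25, 0.2], [0, 0, -0.35], 60],
    [[-0.85, -0.3, 0.2], [0, 0, -0.35], 60],
  ],
)

```text
time_s: 2.8
tcp_pos: [0.5319, 0.2246, 0.2696]
eef_rot: [-179.4, 0.5, -86.3]
contact_force: [0.6, -0.3, 0.4]
gripper_width: 0.0596
```

Run:
```python
from h import *
s=r.get_state();print(s['tcp_pos'],s['eef_rot'],s['joints'])
c=cam("wrist");cv2.imwrite("pics/w2.png",c['img'])
o=np.array([.5649,.0508]);th=np.radians(95.95)
def P(x,y,z): return np.array([o[0]+np.cos(th)*x-np.sin(th)*y,o[1]+np.sin(th)*x+np.cos(th)*y,z])
for n,q in dict(cA=(.16,-.056,.013),cB=(-.118,-.056,.013),cC=(-.118,.056,.013),cD=(.16,.056,.013),ball=(.2157,0,.089),lab=(0,-.028,.031)).items(): print(n,P(*q).round(4),proj(c,P(*q)).round(1))
hsv=cv2.cvtColor(c['img'],cv2.COLOR_BGR2HSV);m=cv2.inRange(hsv,(105,150,60),(130,255,255))
n,l,st,ce=cv2.connectedComponentsWithStats(m); print(st,ce)
```

```text
[0.5319422  0.22455827 0.26957825] [-179.44074414    0.48660425  -86.340353  ] [ 4.22673311e+01  1.00617056e+01 -1.01874269e+01 -3.34885408e-02
 -6.90102186e+01 -3.85982654e+01]
cA [0.604  0.2157 0.013 ] [207.7 153.9]
cB [ 0.6328 -0.0608  0.013 ] [186.  -97.4]
cC [ 0.5214 -0.0724  0.013 ] [ 287.7 -103.2]
cD [0.4926 0.2041 0.013 ] [290.3 150.7]
ball [0.5425 0.2653 0.089 ] [248.7 209.6]
lab [0.5927 0.0537 0.031 ] [217.3  16.5]
[[     0      0    512    384 196607]
 [   249    213      1      1      1]] [[255.50003306 191.49989064]
 [249.         213.        ]]
```

View pics/w2.png

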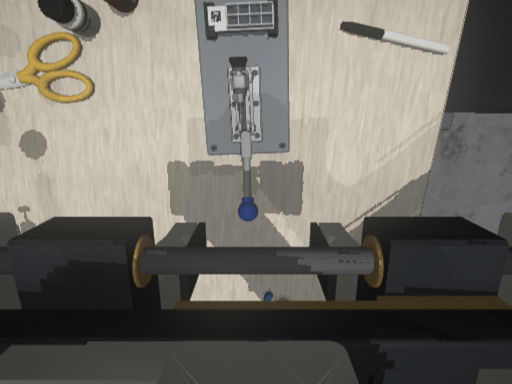

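Run:
```python
from h import *
plan([((.5425,.265,.18),(180,0,-84)),((.5425,.265,.088),(180,0,-84))],grip=60)
```

```text
[[[-0.29, -0.09, 0.73],[-0.02, 0.02, -0.09],60],[[-0.29, -0.1, 0.73],[-0.02, 0.02, -0.09],60],[[-0.3, -0.1, 0.73],[-0.02, 0.02, -0.08],60],[[0.0, 0.0, 0.77],[-0.0, -0.0, -0.0],60],[[0.0, 0.0, 0.77],[-0.0, -0.0, -0.0],60]]
[[[0.0, 0.0, 0.76],[-0.0, -0.0, -0.0],60]]
6
```

apply_moves(
  targets=[
    [[-0.35, -0.1, 0.7], [-0.02, 0.02, -0.1], 60],
    [[-0.35, -0.1, 0.7], [-0.02, 0.02, -0.1], 60],
    [[-0.3, -0.1, 0.7], [-0.02, 0.02, -0.1], 60],
    [[0, 0, 0.5], [0, 0, 0], 60],
    [[0, 0, 0.2], [0, 0, 0], 60],
  ],
)

```text
time_s: 3.35
tcp_pos: [0.5439, 0.2745, 0.152]
eef_rot: [-179.9, -0.0, -83.4]
contact_force: [0.1, 0.5, -0.3]
gripper_width: 0.06
```

Run:
```python
from h import *
plan([((.5425,.265,.088),(180,0,-84))],grip=60,step=.02)
```

```text
[[[0.06, 0.02, 0.4],[-0.0, -0.0, 0.02],60],[[0.06, 0.02, 0.4],[-0.01, -0.0, 0.02],60],[[0.06, 0.01, 0.4],[-0.0, -0.0, 0.02],60],[[0.05, 0.01, 0.4],[-0.01, -0.0, 0.02],60]]
4
```

apply_moves(
  targets=[
    [[0.1, 0.03, 0.4], [0, 0, 0], 60],
    [[0.08, 0.02, 0.4], [0, 0, 0.05], 60],
    [[0.05, 0.01, 0.4], [0, 0, 0.02], 60],
    [[0, 0, 0.35], [0, 0, 0], 60],
    [[0, 0, 0], [0, 0, 0], 60],
  ],
)

```text
time_s: 3.85
tcp_pos: [0.5435, 0.2641, 0.0894]
eef_rot: [-179.8, -0.0, -84.0]
contact_force: [-1.0, -0.7, 0.2]
gripper_width: 0.06
```

Run:
```python
from h import *
s=r.get_state();print(s['tcp_pos'],s['eef_rot'])
c=cam("wrist");save(c['img'],"w3",(150,150,370,330),3)
print(proj(c,np.array([.5425,.2653,.089])))
```

```text
[0.5434796  0.26413796 0.08941905] [-1.79803355e+02 -4.57228684e-03 -8.40264828e+01]
[261.35119534 251.78220039]
```

View pics/w3.png

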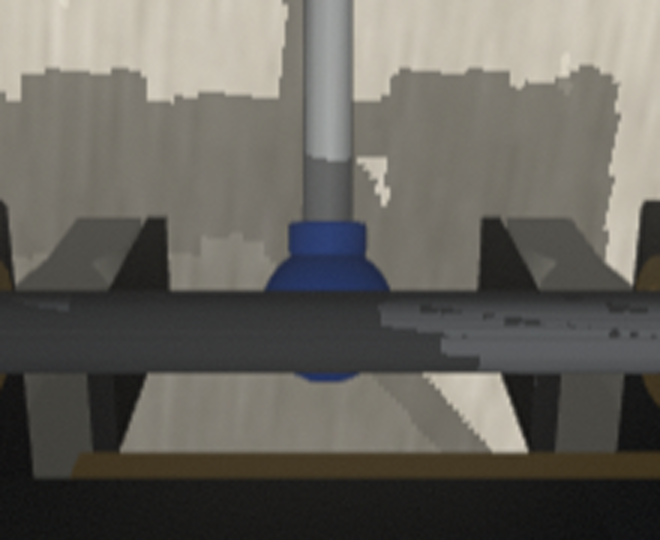

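apply_moves(
  targets=[
    [[0, 0, 0.05], [0, 0, 0], 22],
    [[0, 0, 0], [0, 0, 0], 22],
    [[0, 0, 0], [0, 0, 0], 18],
    [[0, 0, 0], [0, 0, 0], 18],
    [[0, 0, 0], [0, 0, 0], 18],
  ],
  squeeze=20,
)

```text
time_s: 4.4
tcp_pos: [0.5446, 0.2654, 0.0923]
eef_rot: [-179.6, 0.2, -84.0]
contact_force: [-16.1, 4.3, 6.1]
gripper_width: 0.0256
```

Run:
```python
from h import *
s=r.get_state();print(s['tcp_pos'],s['eef_rot'],s['contact_force'],s['gripper_width'])
```

```text
[0.54458266 0.26538349 0.09225792] [-179.58074297    0.17964599  -84.02297346] [-16.14661124   4.29071276   6.06529492] 0.025589313491462796
```

apply_moves(
  targets=[
    [[0, 0.03, 0.03], [0, 0, 0], 18],
    [[0, 0.02, 0.03], [0, 0, 0], 18],
    [[0, 0, 0], [0, 0, 0], 18],
  ],
)

```text
time_s: 4.7
tcp_pos: [0.5428, 0.2652, 0.0923]
eef_rot: [-179.5, 0.2, -84.0]
contact_force: [1.0, -1.3, -2.8]
gripper_width: 0.0225
```

apply_moves(
  targets=[
    [[0.15, 0, -0.29], [0, 0, 0], 18],
    [[0.18, 0, -0.27], [0, 0, 0], 18],
    [[0.22, 0, -0.24], [0, 0, 0], 18],
    [[0.25, 0, -0.21], [0, 0, 0], 18],
  ],
)

```text
time_s: 5.1
tcp_pos: [0.5461, 0.2324, 0.1338]
eef_rot: [-179.5, 0.2, -83.9]
contact_force: [3.9, -1.9, -5.7]
gripper_width: 0.0226
```

```bash
cat > arc.py <<'E'
from h import *
s=r.get_state()
o=np.array([.5649,.0508]);th=np.radians(95.95)
d=s['tcp_pos'][:2]-o
px=d@[np.cos(th),np.sin(th)];py=d@[-np.sin(th),np.cos(th)]; pz=s['tcp_pos'][2]
x=px-.124;z=pz-.049
print("press x,y,z",px,py,pz,"lean",np.arctan2(x,z-.003),"rad",np.hypot(x,z-.003),s['eef_rot'],s['contact_force'].round(1),s['moment'].round(2),s['gripper_width'],s['time_s'])
E
python3 arc.py
```

```text
press x,y,z 0.1825908644610445 -9.540923376449749e-05 0.13375665340610446 lean 0.6218129435886595 rad 0.1005834965312818 [-179.5070216     0.19879667  -83.90154409] [ 3.9 -1.9 -5.7] [-0.47 -1.24 -0.  ] 0.022595043595698153 5.1
```

apply_moves(
  targets=[
    [[0.27, 0, -0.17], [0, 0, 0], 18],
    [[0.29, 0, -0.13], [0, 0, 0], 18],
    [[0.31, 0, -0.09], [0, 0, 0], 18],
    [[0.32, 0, -0.05], [0, 0, 0], 18],
  ],
)

```text
time_s: 5.5
tcp_pos: [0.5514, 0.1811, 0.1537]
eef_rot: [-179.4, 0.3, -84.0]
contact_force: [2.4, 2.8, -7.3]
gripper_width: 0.0225
```

```bash
python3 arc.py
```

```text
press x,y,z 0.13098354404177173 -6.462684030117095e-05 0.1537163313490785 lean 0.06854948354340598 rad 0.10195578429151969 [-179.41642772    0.32407233  -83.95056994] [ 2.4  2.8 -7.3] [ 1.3  -0.99 -0.05] 0.02253312954733078 5.5
```

apply_moves(
  targets=[
    [[0.25, 0, 0.02], [0, 0, 0], 18],
    [[0.25, 0, 0.03], [0, 0, 0], 18],
    [[0.15, 0, 0.03], [0, 0, 0], 18],
    [[0.08, 0, 0], [0, 0, 0], 18],
  ],
)

```text
time_s: 5.9
tcp_pos: [0.5544, 0.1546, 0.1521]
eef_rot: [-179.2, 1.0, -84.0]
contact_force: [-9.1, 20.5, 0.5]
gripper_width: 0.0224
```

```bash
python3 arc.py
python3 - <<'E'
from h import *
c=cam("side");save(c['img'],"s3",(190,160,310,300),4)
E
```

```text
press x,y,z 0.10428916927585444 -0.0002692215057565652 0.1520809121558663 lean -0.1944601455651049 rad 0.10200345987164429 [-179.19293587    0.97744548  -84.0288877 ] [-9.1 20.5  0.5] [7.44 3.25 0.22] 0.02240240421064419 5.9
```

View pics/s3.png

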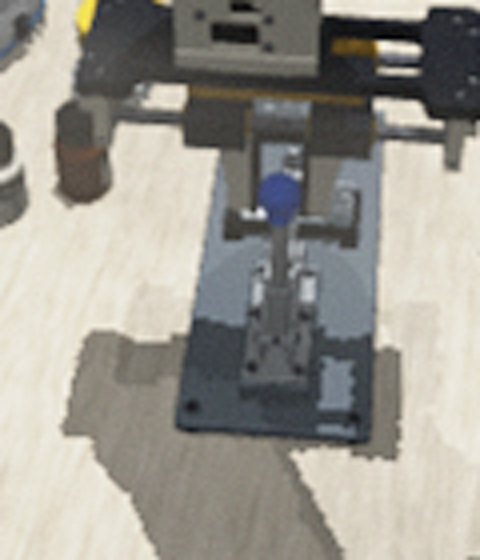

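apply_moves(
  targets=[
    [[0, 0, 0], [0, 0, 0], 18],
    [[0, 0, 0], [0, 0, 0], 18],
    [[0, 0, 0], [0, 0, 0], 18],
    [[0, 0, 0], [0, 0, 0], 18],
    [[0, 0, 0], [0, 0, 0], 18],
  ],
)

```text
time_s: 6.45
tcp_pos: [0.5542, 0.1551, 0.1521]
eef_rot: [-179.2, 1.1, -84.0]
contact_force: [-1.8, 3.4, 2.1]
gripper_width: 0.0222
```

apply_moves(
  targets=[
    [[0, 0, 0], [0, 0, 0], 18],
    [[0, 0, 0], [0, 0, 0], 18],
    [[0, 0, 0], [0, 0, 0], 18],
    [[0, 0, 0], [0, 0, 0], 18],
    [[0, 0, 0], [0, 0, 0], 18],
  ],
)

```text
time_s: 6.95
tcp_pos: [0.5541, 0.1551, 0.1521]
eef_rot: [-179.2, 1.1, -84.0]
contact_force: [-1.4, 3.4, 1.7]
gripper_width: 0.0225
```

apply_moves(
  targets=[
    [[0, 0, 0], [0, 0, 0], 18],
    [[0, 0, 0], [0, 0, 0], 18],
    [[0, 0, 0], [0, 0, 0], 18],
    [[0, 0, 0], [0, 0, 0], 18],
    [[0, 0, 0], [0, 0, 0], 18],
  ],
)

```text
time_s: 7.45
tcp_pos: [0.5542, 0.1551, 0.1521]
eef_rot: [-179.2, 1.1, -84.0]
contact_force: [-2.9, 4.3, 2.0]
gripper_width: 0.0227
```

```bash
python3 arc.py
python3 - <<'E'
from h import *
c=cam("wrist");cv2.imwrite("pics/w4.png",c['img'])
E
```

```text
press x,y,z 0.10484539383391751 -0.00013444684447081192 0.15206886667253408 lean -0.18912655754102148 rad 0.10188560749440093 [-179.17783492    1.087814    -83.95798949] [-2.9  4.3  2. ] [1.35 0.81 0.07] 0.022701373368039846 7.45
```

View pics/w4.png

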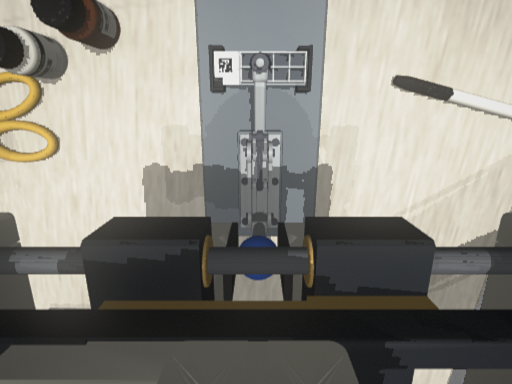

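apply_moves(
  targets=[
    [[-0.2, 0, -0.03], [0, 0, 0], 18],
    [[-0.32, 0, -0.02], [0, 0, 0], 18],
    [[-0.33, 0, 0.02], [0, 0, 0], 18],
    [[-0.32, 0, 0.06], [0, 0, 0], 18],
  ],
)

```text
time_s: 7.9
tcp_pos: [0.5493, 0.2003, 0.1495]
eef_rot: [-179.3, 0.8, -84.2]
contact_force: [7.2, -4.5, -9.2]
gripper_width: 0.0225
```

```bash
python3 arc.py
```

```text
press x,y,z 0.15027717813806954 6.62128775376506e-05 0.14952985519495715 lean 0.26317770855473754 rad 0.10100773606634865 [-179.33114239    0.77827817  -84.15702118] [ 7.2 -4.5 -9.2] [-1.86 -2.39 -0.08] 0.02248521254759897 7.9
```

apply_moves(
  targets=[
    [[-0.3, 0, 0.1], [0, 0, 0], 18],
    [[-0.29, 0, 0.14], [0, 0, 0], 18],
    [[-0.27, 0, 0.18], [0, 0, 0], 18],
    [[-0.25, 0, 0.21], [0, 0, 0], 18],
  ],
)

```text
time_s: 8.3
tcp_pos: [0.5446, 0.2457, 0.123]
eef_rot: [-179.5, 0.3, -84.1]
contact_force: [6.3, -7.1, -4.5]
gripper_width: 0.0224
```

```bash
python3 arc.py
```

```text
press x,y,z 0.19590189925152238 -3.9710141871873554e-05 0.12295806533623133 lean 0.7920047741861231 rad 0.10101945432557506 [-179.4663449     0.31631895  -84.0848123 ] [ 6.3 -7.1 -4.5] [-2.65 -2.09 -0.01] 0.022449129995840554 8.3
```

apply_moves(
  targets=[
    [[-0.21, 0, 0.24], [0, 0, 0], 18],
    [[-0.18, 0, 0.27], [0, 0, 0], 18],
    [[-0.14, 0, 0.27], [0, 0, 0], 18],
    [[-0.05, 0, 0.12], [0, 0, 0], 18],
    [[-0.02, 0, 0.05], [0, 0, 0], 18],
  ],
)

```text
time_s: 8.8
tcp_pos: [0.5425, 0.2697, 0.0874]
eef_rot: [-179.5, -0.4, -83.8]
contact_force: [-3.9, -8.7, 18.0]
gripper_width: 0.0226
```

```bash
python3 arc.py
```

```text
press x,y,z 0.22004745630913752 -0.00037323239225667797 0.08735730179680053 lean 1.2180681756417144 rad 0.10234868173946216 [-179.5260431    -0.36370265  -83.75850749] [-3.9 -8.7 18. ] [-3.27  1.17 -0.03] 0.022589128112231335 8.8
```

apply_moves(
  targets=[
    [[0, 0, 0], [0, 0, 0], 60],
    [[0, 0, 0], [0, 0, 0], 60],
    [[0, 0, 0], [0, 0, 0], 60],
    [[0, 0, -0.3], [0, 0, 0], 60],
    [[0, 0, -0.7], [0, 0, 0], 60],
  ],
)

```text
time_s: 9.3
tcp_pos: [0.5389, 0.2707, 0.1252]
eef_rot: [-179.9, -0.6, -83.7]
contact_force: [0.6, -0.9, -0.9]
gripper_width: 0.0561
```

apply_moves(
  targets=[
    [[0, 0, -0.9], [0, 0, 0], 40],
    [[0, 0, -0.9], [0, 0, 0], 40],
    [[0, 0, -0.9], [0, 0, 0], 40],
    [[0, 0, -0.3], [0, 0, 0], 40],
  ],
)

```text
time_s: 9.7
tcp_pos: [0.5385, 0.2729, 0.254]
eef_rot: [-179.8, -0.6, -83.6]
contact_force: [0.0, -0.5, -0.5]
gripper_width: 0.0409
```

```bash
python3 arc.py
python3 - <<'E'
from h import *
print(r.get_state()['joints'])
t=cam("top");s=cam("side");w=cam("wrist")
save(t['img'],"t4",(170,140,300,250),6);save(s['img'],"s4",(190,160,310,300),4);cv2.imwrite("pics/w5.png",w['img'])
for c,n in((s,"side"),(w,"wrist")):
    m=cv2.inRange(cv2.cvtColor(c['img'],cv2.COLOR_BGR2HSV),(105,150,60),(130,255,255))
    k,l,st,ce=cv2.connectedComponentsWithStats(m)
    for i in range(1,k):
        if st[i,4]>40: print(n,st[i],ce[i])
    print(proj(c,np.array([.5425,.2653,.089])))
E
```

```text
press x,y,z 0.22358913006940198 0.0031954476038024513 0.25398357379098735 lean 0.45807666339800085 rad 0.22520070805696749 [-179.82724181   -0.58891068  -83.64695159] [ 0.  -0.5 -0.5] [0.1  0.03 0.04] 0.040924814193749846 9.7
[ 45.74818774  13.54689412  -8.03762759   0.60633044 -68.65682582
 -39.61611861]
side [304 104  59  21 631] [336.39461173 113.96038035]
side [ 37 225  23  39 395] [ 47.03797468 250.04810127]
side [250 261  11  12 107] [254.96261682 266.42056075]
side [ 81 351  32  17 138] [ 94.92753623 357.46376812]
[255.65458632 266.32448881]
wrist [248 171  11   7  59] [253.28813559 173.76271186]
[255.65624966 174.87915348]
```

View pics/s4.png

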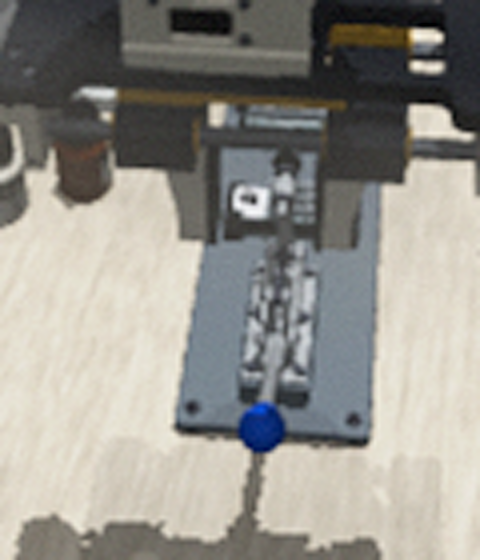

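View pics/w5.png

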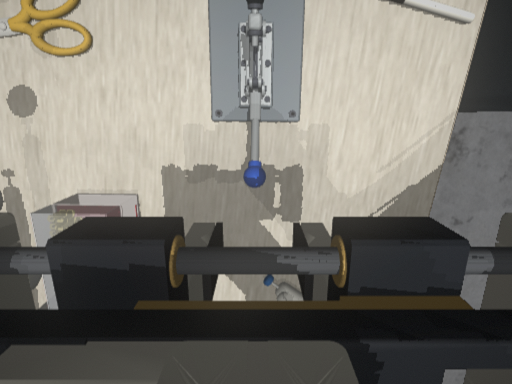

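```bash
cat >> h.py <<'E'
o_=np.array([.5649,.0508]);th_=np.radians(95.95)
def P(x,y,z): return np.array([o_[0]+np.cos(th_)*x-np.sin(th_)*y,o_[1]+np.sin(th_)*x+np.cos(th_)*y,z])
def tilt(yaw,t): return (Rt((180,0,yaw))*R.from_rotvec([0,t,0],degrees=True)).as_euler('xyz',degrees=True)
E
python3 - <<'E'
from h import *
g=P(0,.014,.033); z=Rt(tilt(5.95,45)).apply([0,0,1]); print(g,z,tilt(5.95,45))
plan([((.47,.05,.28),(180,0,5.95))],grip=40)
E
```

```text
[0.55097542 0.04934875 0.033     ] [ 0.70329741  0.07329907 -0.70710678] [180.   -45.     5.95]
[[[0.45, 0.19, -0.06],[0.01, -0.01, -0.93],40],[[0.42, 0.25, -0.06],[0.01, -0.01, -0.93],40],[[0.38, 0.3, -0.06],[0.0, -0.0, -0.93],40],[[0.34, 0.34, -0.06],[0.01, -0.01, -0.93],40],[[0.29, 0.39, -0.06],[0.0, -0.0, -0.94],40]]
[[[0.24, 0.42, -0.06],[0.01, -0.01, -0.93],40],[[0.18, 0.45, -0.06],[0.0, -0.0, -0.94],40],[[0.12, 0.47, -0.06],[0.01, -0.01, -0.93],40],[[0.06, 0.48, -0.06],[0.0, -0.0, -0.94],40],[[-0.0, 0.48, -0.06],[0.01, -0.01, -0.93],40]]
[[[-0.06, 0.48, -0.06],[0.0, -0.0, -0.94],40],[[-0.13, 0.46, -0.06],[0.01, -0.01, -0.93],40]]
12
```

apply_moves(
  targets=[
    [[0.45, 0.2, -0.06], [0, 0, -0.95], 40],
    [[0.42, 0.25, -0.06], [0, 0, -0.95], 40],
    [[0.4, 0.3, -0.06], [0, 0, -0.95], 40],
    [[0.35, 0.35, -0.06], [0, 0, -0.95], 40],
    [[0.3, 0.4, -0.06], [0, 0, -0.95], 40],
  ],
)

```text
time_s: 10.35
tcp_pos: [0.5059, 0.1747, 0.2559]
eef_rot: [178.8, -0.3, -44.3]
contact_force: [0.4, 0.5, 0.1]
gripper_width: 0.0398
```

apply_moves(
  targets=[
    [[0.25, 0.42, -0.06], [0, 0, -0.95], 40],
    [[0.2, 0.45, -0.06], [0, 0, -0.95], 40],
    [[0.12, 0.47, -0.06], [0, 0, -0.95], 40],
    [[0.06, 0.48, -0.06], [0, 0, -0.95], 40],
    [[0, 0.48, -0.06], [0, 0, -0.95], 40],
  ],
)

```text
time_s: 10.85
tcp_pos: [0.4786, 0.0751, 0.2635]
eef_rot: [178.5, 1.2, -4.7]
contact_force: [0.1, -0.1, -0.6]
gripper_width: 0.0402
```

Run:
```python
from h import *
s=r.get_state();print(s['tcp_pos'],s['eef_rot'],s['joints'].round(2))
z=Rt(tilt(5.95,45)).apply([0,0,1]);g=P(0,.014,.033)
print(g-z*.16)
plan([(g-z*.2,tilt(5.95,45))],grip=40)
```

```text
[0.47856063 0.07513501 0.26348448] [178.49782483   1.22719924  -4.68151004] [ 32.61   2.51 -19.93   0.48 -69.44  52.54]
[0.43844784 0.0376209  0.14613708]
[[[-0.22, 0.16, 0.33],[0.1, 0.83, -0.17],40],[[-0.26, 0.15, 0.3],[0.1, 0.82, -0.17],40],[[-0.3, 0.15, 0.26],[0.1, 0.83, -0.17],40],[[-0.33, 0.15, 0.22],[0.1, 0.82, -0.17],40],[[-0.36, 0.14, 0.18],[0.1, 0.83, -0.17],40]]
[[[-0.38, 0.13, 0.14],[0.09, 0.82, -0.17],40],[[-0.4, 0.13, 0.09],[0.1, 0.83, -0.17],40]]
7
```

Run:
```python
from h import *
z=Rt(tilt(5.95,45)).apply([0,0,1]);g=P(0,.014,.033)
plan([(g-z*.12+[0,0,.03],tilt(5.95,45))],grip=40)
```

```text
[[[-0.02, 0.12, 0.42],[0.1, 0.83, -0.17],40],[[-0.07, 0.12, 0.41],[0.1, 0.82, -0.17],40],[[-0.12, 0.12, 0.4],[0.1, 0.83, -0.17],40],[[-0.17, 0.13, 0.38],[0.1, 0.82, -0.17],40],[[-0.22, 0.12, 0.35],[0.1, 0.83, -0.17],40]]
[[[-0.26, 0.12, 0.32],[0.09, 0.82, -0.17],40],[[-0.3, 0.13, 0.28],[0.1, 0.83, -0.17],40]]
7
```

apply_moves(
  targets=[
    [[0, 0.12, 0.4], [0.1, 0.85, -0.17], 40],
    [[-0.07, 0.12, 0.4], [0.1, 0.85, -0.17], 40],
    [[-0.12, 0.12, 0.4], [0.1, 0.85, -0.17], 40],
    [[-0.17, 0.12, 0.38], [0.1, 0.85, -0.17], 40],
  ],
)

```text
time_s: 11.25
tcp_pos: [0.4789, 0.0529, 0.2021]
eef_rot: [-179.7, -24.9, 1.1]
contact_force: [4.2, -3.6, 2.1]
gripper_width: 0.0403
```

Run:
```python
from h import *
s=r.get_state();print(s['tcp_pos'],s['eef_rot'],s['joints'].round(2))
z=Rt(tilt(5.95,45)).apply([0,0,1]);g=P(0,.014,.033)
plan([(g-z*.12+[0,0,.03],tilt(5.95,45))],grip=40)
```

```text
[0.47887611 0.05292995 0.20205337] [-179.68603081  -24.94759001    1.10523795] [ 37.64 -10.42 -56.35  32.66 -27.2   26.46]
[[[-0.29, 0.1, 0.36],[0.1, 0.83, -0.17],40],[[-0.33, 0.1, 0.33],[0.1, 0.84, -0.17],40],[[-0.36, 0.1, 0.29],[0.11, 0.83, -0.16],40]]
3
```

```bash
cat > kin.py <<'E'
import numpy as np, pickle
from scipy.spatial.transform import Rotation as R
from scipy.optimize import least_squares
def Rr(ax,d): return R.from_euler(ax,d,degrees=True)
# x-forward end frame -> tool: tool z = x
def fk(j,k,s4,s6,c0):
    a1,h,L2,L3,e3,dl,L6=k
    A=Rr('z',j[0]); U=A*Rr('y',j[1]); F=A*Rr('y',j[1]-j[2]); 
    W=F*Rr('x',s4*j[3])*Rr('y',-j[4])
    E=W*Rr('x',s6*j[5])
    p=A.apply([a1,dl,h])+U.apply([0,0,L2])+F.apply([L3,0,e3])+E.apply([L6,0,0])
    # tool: z=E.x ; rotate about by c0
    T=E*Rr('y',90)*Rr('z',c0)
    return p,T
D=[([-54.656,20.591,.634,-.02,-70.137,-16.509],[.21776,-.63841,.24263],[179.904,-.008,-161.172]),
([29.4319,-1.4726,-17.997,-.1688,-73.105,-41.368],[.46927,.04571,.30677],[-179.829,.366,-101.984]),
([42.2673,10.0617,-10.1874,-.033,-69.010,-38.598],[.53194,.22456,.26958],[-179.441,.4866,-86.34]),
([45.748,13.547,-8.038,.606,-68.657,-39.616],[.5385,.2729,.25398],[-179.827,-.589,-83.647]),
([32.61,2.51,-19.93,.48,-69.44,52.54],[.47856,.07513,.26348],[178.498,1.227,-4.682]),
([37.64,-10.42,-56.35,32.66,-27.2,26.46],[.47888,.05293,.20205],[-179.686,-24.948,1.105])]
try: D+=pickle.load(open('extra.pkl','rb'))
except Exception: pass
def err(k,s4,s6,c0):
    e=[]
    for j,p,q in D:
        pp,T=fk(j,k,s4,s6,c0); e+=list(pp-np.array(p))
        e+=list(.3*(T.inv()*R.from_euler('xyz',q,degrees=True)).as_rotvec())
    return np.array(e)
if __name__=="__main__":
    best=[]
    for s4 in(1,-1):
        for s6 in (1,-1):
            for c0 in(0,90,180,270):
                f=least_squares(err,[0,.4,.4,.4,0,-.19,.3],args=(s4,s6,c0))
                best.append((f.cost,s4,s6,c0,f.x.round(4)))
    best.sort(key=lambda b:b[0])
    for b in best[:4]: print(b)
    print(err(best[0][4],*best[0][1:4]).reshape(-1,6).round(4))
E
python3 kin.py
```

```text
(np.float64(0.00026544480702099505), -1, -1, 270, array([ 0.2204, -0.0417,  0.581 ,  0.2013,  0.0851, -0.1907,  0.2695]))
(np.float64(0.06024536084973884), 1, -1, 270, array([ 0.3704, -0.6873,  0.5504, -0.0252,  0.279 , -0.1961, -0.1464]))
(np.float64(0.46656046735190315), -1, 1, 270, array([ 0.2204, -0.0417,  0.581 ,  0.2013,  0.0851, -0.1907,  0.2695]))
(np.float64(0.5790688889292586), 1, -1, 180, array([ 0.3704, -0.6873,  0.5504, -0.0252,  0.279 , -0.1961, -0.1464]))
[[-0.0015  0.004   0.0013 -0.     -0.      0.    ]
 [-0.0063 -0.0026 -0.0128 -0.      0.     -0.    ]
 [-0.0014  0.0001  0.0015 -0.     -0.      0.    ]
 [ 0.0004  0.0032  0.0047  0.     -0.     -0.    ]
 [ 0.0091  0.008   0.0077 -0.     -0.     -0.    ]
 [ 0.0018 -0.007  -0.0021  0.      0.     -0.    ]]
```

```bash
python3 - <<'E'
import re
s=open('kin.py').read()
s=s.replace("a1,h,L2,L3,e3,dl,L6=k","a1,h,L2,L3,e3,dl,L6,wy,wz,b2=k").replace("U.apply([0,0,L2])","U.apply([b2,0,L2])").replace("E.apply([L6,0,0])","W.apply([0,wy,wz])+E.apply([L6,0,0])")
s=s.replace("[0,.4,.4,.4,0,-.19,.3]","[0,.2,.4,.4,0,-.1,.2,-.1,0,0]").replace("f=least_squares(err,","f=least_squares(lambda k,*a:np.append(err(k,*a),.002*(k-[0,.2,.4,.4,0,-.1,.2,-.1,0,0])),")
open('kin.py','w').write(s)
E
python3 kin.py
```

```text
(np.float64(1.8208054766698212e-07), -1, -1, 270, array([-1.000e-04,  1.991e-01,  6.016e-01,  4.633e-01,  1.000e-04,
       -5.000e-04,  3.615e-01, -1.912e-01,  4.000e-04,  0.000e+00]))
(np.float64(0.0586482434212406), 1, -1, 270, array([-0.1999, -0.0158,  0.5976,  0.5704,  0.0788, -0.5623,  0.1826,
        0.3688,  0.0877, -0.0155]))
(np.float64(0.46629520462542984), -1, 1, 270, array([-1.000e-04,  1.991e-01,  6.016e-01,  4.633e-01,  1.000e-04,
       -5.000e-04,  3.615e-01, -1.912e-01,  4.000e-04,  0.000e+00]))
(np.float64(0.5774717715007606), 1, -1, 180, array([-0.1999, -0.0158,  0.5976,  0.5704,  0.0788, -0.5623,  0.1826,
        0.3688,  0.0877, -0.0155]))
[[ 0.0001  0.      0.     -0.     -0.      0.    ]
 [-0.      0.0001  0.     -0.      0.     -0.    ]
 [-0.      0.0001  0.     -0.     -0.      0.    ]
 [ 0.      0.0001  0.      0.     -0.     -0.    ]
 [-0.      0.0001  0.0001 -0.     -0.     -0.    ]
 [-0.      0.0001 -0.      0.      0.     -0.    ]]
```

```bash
cat > ik.py <<'E'
from kin import *
K=[-1e-4,.1991,.6016,.4633,1e-4,-5e-4,.3615,-.1912,4e-4,0]
f=least_squares(err,K,args=(-1,-1,270));K=f.x
lo=np.array([-176.03,-82.01,-58.28,-173.87,-174.79,-173.66]);hi=np.array([176.03,121.73,71.71,95.51,-.11,173.66])
def ik(p,q,n=40,seed=0,j0=None):
    rng=np.random.default_rng(seed);out=[]
    starts=[j0] if j0 is not None else [rng.uniform(lo,hi) for _ in range(n)]
    def e(j):
        pp,T=fk(j,K,-1,-1,270); return np.r_[(pp-p)*10,(T.inv()*q).as_rotvec()]
    for s in starts:
        g=least_squares(e,np.clip(s,lo+.2,hi-.2),bounds=(lo,hi),x_scale=30,max_nfev=150)
        if g.cost<1e-7 and not any(np.abs(g.x-o).max()<1 for o in out): out.append(g.x)
    return out
E
cat > t.py <<'E'
from ik import *
from h import P,tilt,Rt
cur=np.array([37.64,-10.42,-56.35,32.66,-27.2,26.46])
rp=np.array([.5667,-.2605])
ya=-79.5
ux=np.array([np.cos(np.radians(ya)),np.sin(np.radians(ya)),0])
for t in (45,40,35):
  for y0,flip in ((5.95,0),(5.95,1)):
    f=1 if not flip else -1
    q=Rt(tilt(y0+180*flip,f*t)); g=P(0,.014,.033)
    print("grasp tilt",t,"flip",flip); 
    for s in ik(g,q): print("  ",s.round(0))
    q2=Rr('z',ya-5.95)*q
    # TCP in slide frame: x=-.014, z above underside .006 ; slide underside z = .066
    p2=np.array([*rp,.072])-ux*(.028+.014)
    print(" reader")
    for s in ik(p2,q2): print("  ",s.round(0))
E
python3 t.py
```

```text
grasp tilt 45 flip 0
   [ -19.   19.  -44. -129.  -23. -121.]
 reader
   [  6.  24. -56.  85. -45. -75.]
grasp tilt 45 flip 1
   [ -19.   19.  -44. -129.  -23.   59.]
 reader
   [  6.  24. -56.  85. -45. 105.]
grasp tilt 40 flip 0
 reader
   [  5.  22. -55.  80. -40. -69.]
grasp tilt 40 flip 1
 reader
   [  5.  22. -55.  80. -40. 111.]
grasp tilt 35 flip 0
 reader
   [  4.  21. -53.  74. -36. -62.]
grasp tilt 35 flip 1
 reader
   [  4.  21. -53.  74. -36. 118.]
```

```bash
cat > t2.py <<'E'
from ik import *
from h import P,tilt,Rt
for t in (0,10,20,25,28,30,33,36,40,45):
    for bk in (0,.08):
        q=Rt(tilt(5.95,t)); g=P(0,.021,.038)-q.apply([0,0,bk])
        print("tilt",t,"back",bk,[s.round(0).tolist() for s in ik(g,q,n=60)])
E
time python3 t2.py
```

```text
tilt 0 back 0 [[26.0, 21.0, -30.0, -0.0, -39.0, 70.0]]
tilt 0 back 0.08 [[26.0, 15.0, -25.0, -0.0, -50.0, 70.0]]
tilt 10 back 0 [[28.0, 17.0, -42.0, 10.0, -22.0, 59.0]]
tilt 10 back 0.08 [[29.0, 9.0, -38.0, 7.0, -34.0, 62.0]]
tilt 20 back 0 []
tilt 20 back 0.08 [[29.0, 3.0, -56.0, 33.0, -14.0, 36.0]]
tilt 25 back 0 []
tilt 25 back 0.08 []
tilt 28 back 0 []
tilt 28 back 0.08 []
tilt 30 back 0 []
tilt 30 back 0.08 []
tilt 33 back 0 []
tilt 33 back 0.08 []
tilt 36 back 0 []
tilt 36 back 0.08 []
tilt 40 back 0 []
tilt 40 back 0.08 []
tilt 45 back 0 [[-19.0, 17.0, -44.0, -126.0, -22.0, -123.0]]
tilt 45 back 0.08 []
real	1m45.468s
user	1m44.374s
sys	0m0.211s
```

```bash
cat > t3.py <<'E'
from ik import *
from h import P,tilt,Rt
s0=np.array([-19,17,-44,-126,-22,-123.])
for t in (42,45,50,55,60):
  for y0 in (.014,.02):
    j=s0.copy()
    for up in (0,.04,.08,.14):
        q=Rt(tilt(5.95,t)); g=P(0,y0,.034)+[0,0,up]
        a=ik(g,q,j0=j) or ik(g,q,j0=s0)
        if a: j=a[0]
        print(t,y0,up,[x.round(1).tolist() for x in a])
print("reader")
rp=np.array([.5667,-.2605]);ya=-79.5;ux=np.array([np.cos(np.radians(ya)),np.sin(np.radians(ya)),0])
for t in (45,55):
    q=Rt(tilt(ya,t));p2=np.array([*rp,.072])-ux*(.028+.014)
    print(t,[x.round(0).tolist() for x in ik(p2,q,n=50,seed=3)])
E
python3 t3.py
```

```text
42 0.014 0 [[-6.9, 15.4, -36.2, -108.5, -9.0, -151.6]]
42 0.014 0.04 []
42 0.014 0.08 []
42 0.014 0.14 []
42 0.02 0 [[-8.1, 15.2, -37.1, -110.2, -10.0, -149.0]]
42 0.02 0.04 []
42 0.02 0.08 []
42 0.02 0.14 []
45 0.014 0 [[-19.1, 18.4, -43.7, -128.2, -22.4, -121.3]]
45 0.014 0.04 []
45 0.014 0.08 []
45 0.014 0.14 []
45 0.02 0 [[-19.7, 18.2, -44.5, -128.3, -23.0, -120.6]]
45 0.02 0.04 []
45 0.02 0.08 []
45 0.02 0.14 []
50 0.014 0 [[-27.0, 24.4, -51.7, -138.4, -38.9, -102.1]]
50 0.014 0.04 [[-20.6, 14.0, -45.3, -127.3, -25.5, -122.1]]
50 0.014 0.08 [[-5.4, 5.6, -37.2, -104.0, -9.0, -158.4]]
50 0.014 0.14 []
50 0.02 0 [[-27.7, 24.4, -52.4, -138.2, -39.5, -101.4]]
50 0.02 0.04 [[-21.1, 13.7, -45.9, -127.0, -25.9, -121.8]]
50 0.02 0.08 [[-5.9, 5.1, -37.8, -104.3, -9.3, -157.9]]
50 0.02 0.14 []
55 0.014 0 [[-31.9, 32.8, -57.2, -142.1, -54.9, -90.1]]
55 0.014 0.04 [[-28.3, 20.2, -52.6, -136.0, -41.6, -104.5]]
55 0.014 0.08 [[-21.9, 9.6, -46.3, -126.0, -28.3, -123.6]]
55 0.014 0.14 []
55 0.02 0 [[-32.8, 33.3, -58.0, -141.8, -56.0, -89.1]]
55 0.02 0.04 [[-29.0, 20.1, -53.3, -135.6, -42.2, -104.1]]
55 0.02 0.08 [[-22.3, 9.2, -46.9, -125.6, -28.5, -123.7]]
55 0.02 0.14 []
60 0.014 0 []
60 0.014 0.04 [[-33.5, 29.4, -58.2, -139.6, -58.1, -91.8]]
60 0.014 0.08 [[-29.6, 16.0, -53.3, -133.8, -44.2, -107.2]]
60 0.014 0.14 [[-18.7, 1.1, -43.7, -118.9, -24.4, -135.9]]
60 0.02 0 []
60 0.02 0.04 []
60 0.02 0.08 [[-30.2, 15.8, -53.8, -133.3, -44.6, -107.0]]
60 0.02 0.14 [[-18.9, 0.5, -44.2, -118.3, -24.4, -136.4]]
reader
45 [[6.0, 24.0, -56.0, 85.0, -45.0, -75.0]]
55 [[8.0, 28.0, -58.0, 89.0, -55.0, -85.0]]
```

```bash
cat > jp.py <<'E'
from ik import *
from h import P,tilt,Rt
def F(j): return fk(j,K,-1,-1,270)
def info(j):
    p,T=F(j);z=T.apply([0,0,1]); 
    # lowest point: body corners, tips, camera
    pts=[[sx*.039,sy*.0965,zz] for sx in(1,-1) for sy in(1,-1) for zz in(-.049,-.2)]+[[sx*.01,sy*.042,.017] for sx in(1,-1) for sy in(1,-1)]+[[.09,.03,-.141],[.09,-.03,-.141]]
    w=T.apply(pts)+p
    return p.round(3),z.round(2),"low",w[:,2].min().round(3),"xmax",w[:,0].max().round(3),"y",w[:,1].min().round(3),w[:,1].max().round(3)
def dense(ws,n=6):
    out=[]
    for a,b in zip(ws[:-1],ws[1:]):
        for i in range(n): out.append(np.array(a)+(np.array(b)-np.array(a))*i/n)
    return out+[np.array(ws[-1])]
def rows(ws,cur_p,cur_T,dturn=7.5,step=.035,dec=2):
    """convert joint waypoints to move rows"""
    tgt=[F(j) for j in dense(ws,40)][1:]
    p,T=np.array(cur_p),cur_T; out=[]; lastok=None
    i=0
    while i<len(tgt):
        k=i
        while k+1<len(tgt):
            d=np.linalg.norm(tgt[k+1][0]-p);a=np.degrees((T.inv()*tgt[k+1][1]).magnitude())
            if d>step or a>dturn: break
            k+=1
        a=np.round(T.inv().apply(tgt[k][0]-p)/.04,dec); b=np.round((T.inv()*tgt[k][1]).as_rotvec(degrees=True)/8,dec)
        out.append((a.tolist(),b.tolist())); p=p+T.apply(a*.04);T=T*R.from_rotvec(b*8,degrees=True); i=k+1
    return out
def pr(out,grip):
    for i in range(0,len(out),5): print("["+",".join(f"[{a},{b},{grip}]" for a,b in out[i:i+5])+"]")
    print(len(out))
E
cat > t4.py <<'E'
from jp import *
q=Rt(tilt(5.95+180,-55)); g=P(0,.012,.035)+[0,0,.08]
e=ik(g,q,j0=np.array([-21.9,9.6,-46.3,-126,-28.3,57.]));print(e)
cur=[37.64,-10.42,-56.35,32.66,-27.2,26.46]
m1=[25,-8,-42,0,-45,30]
m2=[0,-5,-38,-60,-45,45]
m3=[-20,3,-42,-115,-40,57]
ws=[cur,m1,m2,m3,e[0]]
for j in dense(ws,4): print(j.round(0).tolist(),*info(j))
E
python3 t4.py
```

```text
[array([ -21.56053831,    9.49109847,  -45.98579309, -125.86198944,
        -27.83213465,   55.89546978])]
[38.0, -10.0, -56.0, 33.0, -27.0, 26.0] [0.479 0.053 0.202] [ 0.42  0.01 -0.91] low 0.182 xmax 0.502 y -0.047 0.149
[34.0, -10.0, -53.0, 24.0, -32.0, 27.0] [0.472 0.017 0.198] [ 0.37 -0.01 -0.93] low 0.177 xmax 0.507 y -0.084 0.12
[31.0, -9.0, -49.0, 16.0, -36.0, 28.0] [ 0.457 -0.008  0.192] [ 0.3  -0.01 -0.95] low 0.17 xmax 0.506 y -0.111 0.098
[28.0, -9.0, -46.0, 8.0, -41.0, 29.0] [ 0.437 -0.019  0.186] [ 0.24  0.02 -0.97] low 0.162 xmax 0.501 y -0.127 0.083
[25.0, -8.0, -42.0, 0.0, -45.0, 30.0] [ 0.416 -0.018  0.181] [ 0.17  0.08 -0.98] low 0.156 xmax 0.493 y -0.135 0.079
[19.0, -7.0, -41.0, -15.0, -45.0, 34.0] [0.377 0.002 0.15 ] [ 0.14  0.24 -0.96] low 0.122 xmax 0.465 y -0.137 0.081
[12.0, -6.0, -40.0, -30.0, -45.0, 38.0] [0.356 0.04  0.135] [ 0.17  0.4  -0.9 ] low 0.103 xmax 0.449 y -0.114 0.094
[6.0, -6.0, -39.0, -45.0, -45.0, 41.0] [0.36  0.085 0.139] [ 0.26  0.53 -0.81] low 0.103 xmax 0.448 y -0.072 0.11
[0.0, -5.0, -38.0, -60.0, -45.0, 45.0] [0.39  0.125 0.16 ] [ 0.4 
[... 282 characters left out ...]

[-15.0, 1.0, -41.0, -101.0, -41.0, 54.0] [0.516 0.142 0.203] [ 0.79  0.46 -0.41] low 0.163 xmax 0.556 y -0.041 0.212
[-20.0, 3.0, -42.0, -115.0, -40.0, 57.0] [0.571 0.103 0.223] [ 0.89  0.3  -0.35] low 0.184 xmax 0.604 y -0.056 0.187
[-20.0, 5.0, -43.0, -118.0, -37.0, 57.0] [0.571 0.088 0.196] [ 0.88  0.24 -0.4 ] low 0.168 xmax 0.603 y -0.06 0.177
[-21.0, 6.0, -44.0, -120.0, -34.0, 56.0] [0.568 0.074 0.17 ] [ 0.87  0.18 -0.46] low 0.15 xmax 0.597 y -0.063 0.166
[-21.0, 8.0, -45.0, -123.0, -31.0, 56.0] [0.562 0.061 0.142] [ 0.85  0.13 -0.51] low 0.124 xmax 0.589 y -0.065 0.155
[-22.0, 9.0, -46.0, -126.0, -28.0, 56.0] [0.553 0.05  0.115] [ 0.81  0.08 -0.57] low 0.097 xmax 0.577 y -0.066 0.144
```

```bash
cat > t4.py <<'E'
from jp import *
q=Rt(tilt(5.95+180,-60)); g=P(0,.012,.035)+[0,0,.13]
e=ik(g,q,j0=np.array([-19,1,-43.7,-119,-25,44.]));print(e)
cur=[37.64,-10.42,-56.35,32.66,-27.2,26.46]
m1=[25,-2,-32,0,-50,30]
m2=[-3,-2,-22,-60,-50,45]
m3=[-24,1,-38,-112,-42,52]
ws=[cur,m1,m2,m3,e[0]]
for j in dense(ws,4): print(j.round(0).tolist(),*info(j))
import pickle;pickle.dump(ws,open('ws.pkl','wb'))
E
python3 t4.py
```

```text
[array([ -20.76827257,    3.07975556,  -45.08797147, -121.95744111,
        -27.31756234,   49.20077529])]
[38.0, -10.0, -56.0, 33.0, -27.0, 26.0] [0.479 0.053 0.202] [ 0.42  0.01 -0.91] low 0.182 xmax 0.502 y -0.047 0.149
[34.0, -8.0, -50.0, 24.0, -33.0, 27.0] [0.489 0.025 0.208] [ 0.37 -0.02 -0.93] low 0.187 xmax 0.524 y -0.075 0.13
[31.0, -6.0, -44.0, 16.0, -39.0, 28.0] [0.49  0.009 0.21 ] [ 0.3  -0.02 -0.95] low 0.188 xmax 0.54 y -0.094 0.117
[28.0, -4.0, -38.0, 8.0, -44.0, 29.0] [0.487 0.005 0.211] [ 0.23  0.01 -0.97] low 0.188 xmax 0.552 y -0.101 0.108
[25.0, -2.0, -32.0, 0.0, -50.0, 30.0] [0.483 0.013 0.213] [ 0.16  0.07 -0.98] low 0.189 xmax 0.561 y -0.102 0.111
[18.0, -2.0, -30.0, -15.0, -50.0, 34.0] [0.463 0.031 0.198] [ 0.16  0.26 -0.95] low 0.168 xmax 0.55 y -0.111 0.109
[11.0, -2.0, -27.0, -30.0, -50.0, 38.0] [0.464 0.062 0.202] [ 0.22  0.43 -0.87] low 0.167 xmax 0.552 y -0.097 0.113
[4.0, -2.0, -24.0, -45.0, -50.0, 41.0] [0.49  0.094 0.228] [ 0.35  0.57 -0.75] low 0.189 xmax 0.57 y -0.068 0.12
[-3.0, -2.0, -22.0, -60.0, -50.0, 45.0] [0.535 0.116 0.276] [ 0.51  0.64 -0.5
[... 269 characters left out ...]

[-19.0, 0.0, -34.0, -99.0, -44.0, 50.0] [0.578 0.097 0.269] [ 0.84  0.44 -0.32] low 0.219 xmax 0.615 y -0.083 0.169
[-24.0, 1.0, -38.0, -112.0, -42.0, 52.0] [0.599 0.057 0.272] [ 0.92  0.27 -0.27] low 0.22 xmax 0.631 y -0.096 0.144
[-23.0, 2.0, -40.0, -114.0, -38.0, 51.0] [0.592 0.055 0.246] [ 0.92  0.22 -0.32] low 0.204 xmax 0.622 y -0.089 0.144
[-22.0, 2.0, -42.0, -117.0, -35.0, 51.0] [0.582 0.052 0.219] [ 0.91  0.17 -0.38] low 0.188 xmax 0.611 y -0.082 0.144
[-22.0, 3.0, -43.0, -119.0, -31.0, 50.0] [0.569 0.051 0.192] [ 0.89  0.13 -0.44] low 0.172 xmax 0.596 y -0.075 0.143
[-21.0, 3.0, -45.0, -122.0, -27.0, 49.0] [0.553 0.05  0.165] [ 0.86  0.09 -0.5 ] low 0.148 xmax 0.577 y -0.066 0.143
```

```bash
cat > go.py <<'E'
import sys,pickle
from jp import *
from h import r
ws=pickle.load(open('ws.pkl','rb')); k=int(sys.argv[1]); grip=sys.argv[2]; n=int(sys.argv[3]) if len(sys.argv)>3 else 99
s=r.get_state(); j=s['joints']; print("joints",j.round(1),"force",s['contact_force'].round(1),"w",s['gripper_width'].round(4),"t",s['time_s'])
pr(rows([j]+ws[k:],s['tcp_pos'],Rt(s['eef_rot']))[:n],grip)
E
python3 go.py 1 40
```

```text
Traceback (most recent call last):
  File "go.py", line 5, in <module>
    s=r.get_state(); j=s['joints']; print("joints",j.round(1),"force",s['contact_force'].round(1),"w",s['gripper_width'].round(4),"t",s['time_s'])
                                                                                                      ^^^^^^^^^^^^^^^^^^^^^^^^
AttributeError: 'float' object has no attribute 'round'
```

```bash
sed -i "s/s\['gripper_width'\].round(4)/s['gripper_width']/" go.py; python3 go.py 1 40
```

```text
joints [ 37.6 -10.4 -56.3  32.7 -27.2  26.5] force [ 4.2 -3.6  2.1] w 0.040347307916395736 t 11.25
[[[0.2, 0.45, -0.02],[-0.17, -0.22, 0.76],40],[[0.15, 0.39, -0.03],[-0.15, -0.3, 0.86],40],[[0.07, 0.25, -0.02],[-0.08, -0.36, 0.82],40],[[-0.01, 0.12, -0.02],[-0.02, -0.4, 0.79],40],[[-0.09, -0.03, -0.04],[0.04, -0.46, 0.73],40]]
[[[-0.21, -0.09, 0.01],[0.17, -0.51, 0.75],40],[[-0.28, 0.05, 0.15],[0.4, -0.36, 0.63],40],[[-0.26, -0.03, 0.13],[0.43, -0.34, 0.61],40],[[-0.25, -0.11, 0.09],[0.47, -0.32, 0.6],40],[[-0.23, -0.21, 0.06],[0.5, -0.3, 0.58],40]]
[[[-0.22, -0.31, 0.04],[0.54, -0.28, 0.56],40],[[-0.21, -0.39, 0.01],[0.57, -0.26, 0.54],40],[[-0.21, -0.49, 0.0],[0.61, -0.25, 0.5],40],[[-0.2, -0.58, -0.02],[0.63, -0.23, 0.49],40],[[-0.21, -0.67, -0.02],[0.66, -0.21, 0.45],40]]
[[[-0.17, -0.54, 0.02],[0.61, -0.18, 0.48],40],[[-0.01, 0.05, 0.15],[0.4, -0.1, 0.64],40],[[0.02, -0.01, 0.12],[0.43, -0.08, 0.64],40],[[0.04, -0.07, 0.1],[0.45, -0.06, 0.64],40],[[0.06, -0.14, 0.07],[0.47, -0.04, 0.64],40]]
[[[0.07, -0.19, 0.06],[0.49, -0.02, 0.64],40],[[0.09, -0.26, 0.04],[0.51, -0.01, 0.63],40],[[0.09, -0.33, 0.04],[0.52, -0.0, 0.63],40],[[0.1, -0.38, 0.02],[0.55, 0.01, 0.63],40],[[0.09, -0.45, 0.03],[0.56, 0.02, 0.62],40]]
[[[0.39, -0.3, 0.03],[0.55, 0.23, 0.7],40],[[0.83, 0.12, -0.02],[0.31, 0.53, 0.55],40],[[0.81, 0.1, -0.06],[0.28, 0.53, 0.49],40],[[0.86, 0.08, -0.07],[0.28, 0.54, 0.48],40],[[0.08, 0.0, -0.01],[0.02, 0.05, 0.04],40]]
30
```

apply_moves(
  targets=[
    [[0.2, 0.45, 0], [-0.17, -0.22, 0.76], 40],
    [[0.15, 0.4, -0.03], [-0.15, -0.3, 0.86], 40],
    [[0.07, 0.25, -0.02], [-0.08, -0.36, 0.82], 40],
    [[0, 0.12, -0.02], [-0.02, -0.4, 0.8], 40],
    [[-0.1, -0.03, -0.04], [0.04, -0.46, 0.73], 40],
  ],
)

```text
time_s: 11.75
tcp_pos: [0.4607, -0.0089, 0.1881]
eef_rot: [-174.8, -7.7, -31.1]
contact_force: [0.1, -0.4, -0.3]
gripper_width: 0.0398
```

```bash
python3 go.py 1 40
```

```text
joints [ 26.6  -3.1 -38.6   5.1 -46.1  29.4] force [ 0.1 -0.4 -0.3] w 0.039815110679942055 t 11.75
[[[0.23, -0.71, -0.45],[0.33, -0.23, 0.5],40],[[-0.27, -0.03, 0.11],[0.43, -0.41, 0.71],40],[[-0.27, -0.01, 0.13],[0.42, -0.35, 0.62],40],[[-0.25, -0.1, 0.1],[0.46, -0.33, 0.6],40],[[-0.23, -0.18, 0.07],[0.5, -0.3, 0.58],40]]
[[[-0.22, -0.28, 0.04],[0.53, -0.28, 0.57],40],[[-0.22, -0.37, 0.02],[0.56, -0.27, 0.54],40],[[-0.21, -0.47, 0.0],[0.6, -0.25, 0.51],40],[[-0.2, -0.55, -0.01],[0.62, -0.23, 0.49],40],[[-0.21, -0.65, -0.02],[0.66, -0.22, 0.46],40]]
[[[-0.21, -0.74, -0.03],[0.67, -0.2, 0.43],40],[[-0.01, 0.06, 0.15],[0.4, -0.1, 0.64],40],[[0.01, 0.01, 0.13],[0.43, -0.09, 0.64],40],[[0.03, -0.06, 0.1],[0.44, -0.06, 0.65],40],[[0.06, -0.12, 0.08],[0.46, -0.04, 0.64],40]]
[[[0.07, -0.18, 0.06],[0.49, -0.03, 0.63],40],[[0.08, -0.24, 0.05],[0.5, -0.02, 0.64],40],[[0.09, -0.31, 0.03],[0.53, -0.0, 0.63],40],[[0.1, -0.37, 0.03],[0.53, 0.01, 0.62],40],[[0.09, -0.43, 0.02],[0.56, 0.01, 0.62],40]]
[[[0.16, -0.48, 0.03],[0.6, 0.07, 0.67],40],[[0.81, 0.13, -0.01],[0.31, 0.53, 0.56],40],[[0.87, 0.12, -0.05],[0.3, 0.56, 0.54],40],[[0.84, 0.08, -0.07],[0.28, 0.54, 0.48],40],[[0.32, 0.02, -0.02],[0.11, 0.2, 0.17],40]]
25
```

apply_moves(
  targets=[
    [[0.23, -0.7, -0.45], [0.33, -0.23, 0.5], 40],
    [[-0.27, -0.03, 0.1], [0.43, -0.4, 0.7], 40],
    [[-0.27, 0, 0.12], [0.42, -0.35, 0.62], 40],
    [[-0.25, -0.1, 0.1], [0.46, -0.33, 0.6], 40],
    [[-0.23, -0.18, 0.07], [0.5, -0.3, 0.58], 40],
  ],
)

```text
time_s: 12.25
tcp_pos: [0.459, 0.0512, 0.1934]
eef_rot: [-158.0, 11.6, -52.2]
contact_force: [-1.3, -0.8, 0.2]
gripper_width: 0.0399
```

```bash
python3 go.py 2 40
```

```text
joints [ 13.4  -1.5 -27.9 -25.  -50.2  36. ] force [-1.3 -0.8  0.2] w 0.03991524477987047 t 12.25
[[[-0.23, -0.32, 0.02],[0.56, -0.29, 0.56],40],[[-0.21, -0.41, 0.0],[0.6, -0.26, 0.54],40],[[-0.22, -0.51, -0.02],[0.63, -0.25, 0.51],40],[[-0.21, -0.61, -0.03],[0.66, -0.23, 0.48],40],[[-0.22, -0.71, -0.05],[0.69, -0.22, 0.45],40]]
[[[-0.17, -0.54, 0.02],[0.6, -0.18, 0.46],40],[[-0.01, 0.05, 0.15],[0.41, -0.09, 0.64],40],[[0.02, -0.01, 0.12],[0.42, -0.08, 0.64],40],[[0.04, -0.07, 0.09],[0.45, -0.06, 0.64],40],[[0.06, -0.13, 0.08],[0.47, -0.04, 0.64],40]]
[[[0.07, -0.2, 0.06],[0.49, -0.02, 0.64],40],[[0.09, -0.26, 0.04],[0.51, -0.01, 0.63],40],[[0.09, -0.33, 0.03],[0.53, -0.0, 0.63],40],[[0.1, -0.38, 0.03],[0.54, 0.01, 0.63],40],[[0.1, -0.45, 0.02],[0.56, 0.02, 0.62],40]]
[[[0.39, -0.3, 0.03],[0.55, 0.23, 0.7],40],[[0.82, 0.13, -0.02],[0.31, 0.53, 0.55],40],[[0.81, 0.1, -0.05],[0.28, 0.52, 0.49],40],[[0.86, 0.07, -0.08],[0.28, 0.55, 0.48],40],[[0.08, 0.0, -0.0],[0.03, 0.05, 0.04],40]]
20
```

Tracking well.

apply_moves(
  targets=[
    [[-0.23, -0.32, 0.02], [0.56, -0.29, 0.56], 40],
    [[-0.21, -0.4, 0], [0.6, -0.26, 0.54], 40],
    [[-0.22, -0.5, -0.02], [0.63, -0.25, 0.5], 40],
    [[-0.2, -0.6, -0.03], [0.66, -0.23, 0.48], 40],
    [[-0.22, -0.7, -0.05], [0.7, -0.22, 0.45], 40],
  ],
)

```text
time_s: 12.75
tcp_pos: [0.5169, 0.1123, 0.2527]
eef_rot: [-137.3, 31.9, -66.1]
contact_force: [-0.8, 0.8, -0.8]
gripper_width: 0.0401
```

apply_moves(
  targets=[
    [[-0.17, -0.54, 0.02], [0.6, -0.18, 0.46], 40],
    [[0, 0.05, 0.15], [0.4, -0.1, 0.64], 40],
    [[0.02, 0, 0.12], [0.42, -0.08, 0.64], 40],
    [[0.04, -0.07, 0.1], [0.45, -0.06, 0.64], 40],
    [[0.06, -0.13, 0.08], [0.47, -0.04, 0.64], 40],
  ],
)

```text
time_s: 13.25
tcp_pos: [0.5492, 0.1222, 0.2555]
eef_rot: [-132.1, 53.2, -86.7]
contact_force: [-0.9, 0.3, -0.0]
gripper_width: 0.0401
```

```bash
python3 go.py 3 40
```

```text
joints [-13.4   0.3 -30.2 -85.  -47.   49.4] force [-0.9  0.3 -0. ] w 0.040130024998660634 t 13.25
[[[0.04, -0.3, 0.05],[0.55, -0.02, 0.66],40],[[0.05, -0.36, 0.03],[0.57, -0.01, 0.65],40],[[0.06, -0.42, 0.03],[0.59, -0.0, 0.65],40],[[0.06, -0.48, 0.02],[0.6, 0.01, 0.65],40],[[0.12, -0.53, 0.03],[0.63, 0.06, 0.69],40]]
[[[0.8, 0.13, -0.01],[0.31, 0.52, 0.56],40],[[0.8, 0.11, -0.04],[0.28, 0.51, 0.49],40],[[0.84, 0.08, -0.07],[0.28, 0.54, 0.49],40],[[0.4, 0.03, -0.03],[0.13, 0.25, 0.21],40]]
9
```

apply_moves(
  targets=[
    [[0.04, -0.3, 0.05], [0.55, -0.02, 0.66], 40],
    [[0.05, -0.36, 0.03], [0.57, 0, 0.65], 40],
    [[0.06, -0.42, 0.03], [0.6, 0, 0.65], 40],
    [[0.06, -0.48, 0.02], [0.6, 0, 0.65], 40],
    [[0.12, -0.53, 0.03], [0.63, 0.06, 0.7], 40],
  ],
)

```text
time_s: 13.75
tcp_pos: [0.5957, 0.0546, 0.2599]
eef_rot: [-153.2, 71.1, -137.1]
contact_force: [-0.6, -0.1, 0.4]
gripper_width: 0.0397
```

```bash
python3 go.py 4 40
python3 - <<'E'
from h import *
c=cam("side");cv2.imwrite("pics/s6.png",c['img'])
w=cam("wrist");cv2.imwrite("pics/w6.png",w['img'])
E
```

```text
joints [ -24.4    1.5  -39.3 -113.7  -41.3   52.4] force [-0.6 -0.1  0.4] w 0.03971805171896276 t 13.75
[[[0.85, 0.14, -0.02],[0.32, 0.57, 0.55],40],[[0.84, 0.11, -0.05],[0.29, 0.56, 0.5],40],[[0.83, 0.08, -0.07],[0.27, 0.54, 0.44],40],[[0.07, -0.0, -0.0],[0.02, 0.05, 0.04],40]]
4
```

View pics/s6.png

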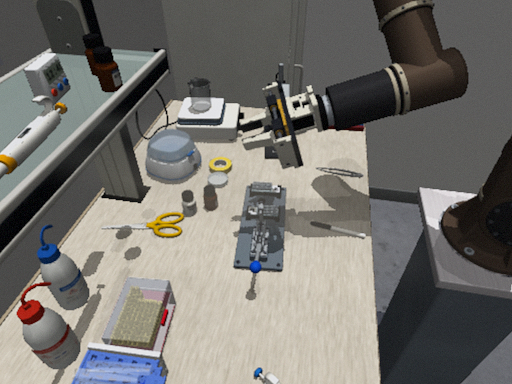

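View pics/w6.png

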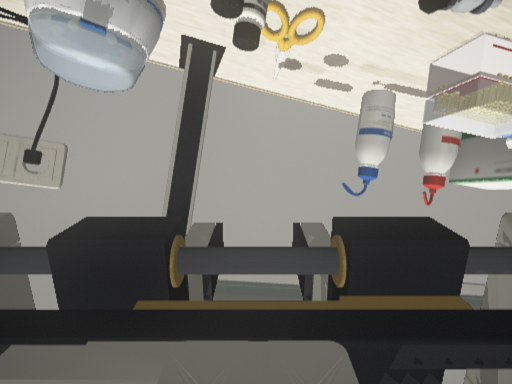

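apply_moves(
  targets=[
    [[0.85, 0.14, -0.02], [0.32, 0.57, 0.55], 40],
    [[0.84, 0.1, -0.05], [0.3, 0.56, 0.5], 40],
    [[0.83, 0.08, -0.07], [0.27, 0.54, 0.44], 40],
    [[0, 0, 0], [0, 0, 0], 40],
  ],
)

```text
time_s: 14.25
tcp_pos: [0.5503, 0.0499, 0.1617]
eef_rot: [-179.3, 59.7, -172.9]
contact_force: [0.2, -0.0, -0.0]
gripper_width: 0.0396
```

```bash
cat > dn.py <<'E'
import sys
from jp import *
from h import *
s=r.get_state();print(s['tcp_pos'].round(4),s['joints'].round(1),s['contact_force'].round(1))
def tgt(t,y0,z,px=0.): return P(px,y0,z),tilt(185.95,-t)
z0=float(sys.argv[1])
W=[]
for a in sys.argv[2:]:
    t,z=map(float,a.split(','));W.append(tgt(t,.012,z))
for p,q in W:
    a=ik(p,Rt(q),j0=s['joints']); print([x.round(1).tolist() for x in a])
plan(W,grip=40,step=.02,dturn=5)
E
python3 dn.py 0 57,.115 53,.075 50,.055
```

```text
[0.5503 0.0499 0.1617] [ -20.8    3.3  -45.2 -121.5  -27.4   49.5] [ 0.2 -0.  -0. ]
[[-25.0, 11.7, -49.0, -129.8, -34.2, 63.3]]
[[-25.4, 17.2, -49.6, -133.2, -34.7, 69.0]]
[[-24.0, 18.8, -48.3, -133.4, -31.8, 68.4]]
[[[0.33, -0.0, 0.22],[0.01, 0.11, 0.02],40],[[0.32, -0.0, 0.22],[0.01, 0.11, 0.03],40],[[0.32, -0.01, 0.22],[0.01, 0.11, 0.02],40],[[0.42, 0.0, 0.27],[-0.0, 0.25, 0.0],40],[[0.4, 0.0, 0.29],[-0.0, 0.25, 0.0],40]]
[[[0.2, 0.0, 0.15],[-0.0, 0.19, 0.0],40],[[0.2, 0.0, 0.15],[-0.0, 0.19, 0.0],40]]
7
```

apply_moves(
  targets=[
    [[0.33, 0, 0.22], [0.01, 0.1, 0.02], 40],
    [[0.32, 0, 0.22], [0.01, 0.1, 0.03], 40],
    [[0.32, 0, 0.22], [0.01, 0.1, 0.02], 40],
    [[0.2, 0, 0.14], [0, 0.25, 0], 40],
  ],
)

```text
time_s: 14.65
tcp_pos: [0.5561, 0.0526, 0.1078]
eef_rot: [-179.0, 55.9, -172.1]
contact_force: [-0.4, -0.4, -0.7]
gripper_width: 0.0397
```

```bash
python3 dn.py 0 53,.075 50,.055
python3 - <<'E'
from h import *
w=cam("wrist");cv2.imwrite("pics/w7.png",w['img'])
for n,q in dict(l1=(-.013,-.017,.031),l2=(.013,-.017,.031),wl=(-.013,.038,.031),wr=(.013,.038,.031)).items(): print(n,proj(w,P(*q)).round(1))
c=cam("side");save(c['img'],"s7",(180,80,330,280),4)
E
```

```text
[0.5561 0.0526 0.1078] [ -23.8   12.3  -47.8 -129.   -32.7   62.9] [-0.4 -0.4 -0.7]
[[-25.4, 17.2, -49.6, -133.2, -34.7, 69.0]]
[[-24.0, 18.8, -48.3, -133.4, -31.8, 68.4]]
[[[0.36, -0.03, 0.19],[0.04, 0.18, 0.07],40],[[0.36, -0.03, 0.21],[0.03, 0.18, 0.07],40],[[0.2, -0.0, 0.15],[0.0, 0.19, -0.0],40],[[0.2, -0.0, 0.15],[0.0, 0.19, -0.0],40]]
4
l1 [234.9 142.2]
l2 [272.6 142.8]
wl [229.1  90.1]
wr [279.8  91.1]
```

View pics/w7.png

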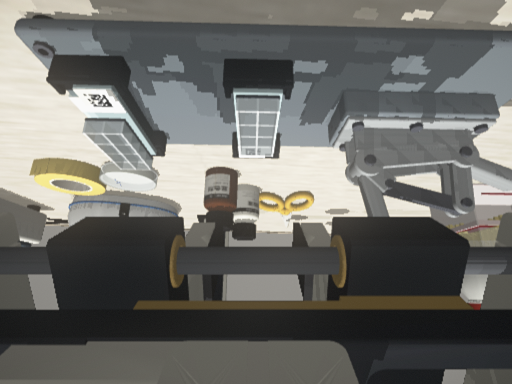

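View pics/s7.png

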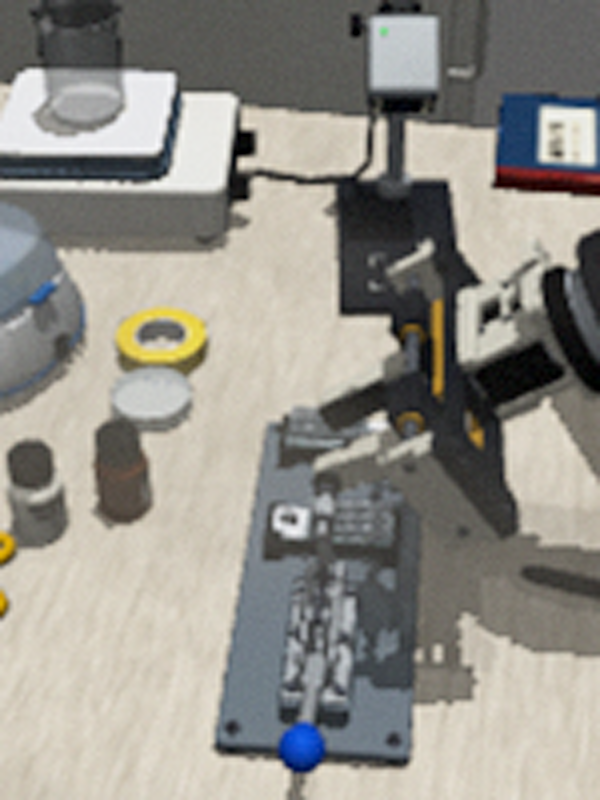

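Run:
```python
from h import *
w=cam("wrist");im=w['img'].copy()
im=cv2.resize(im[50:250,190:330],None,fx=5,fy=5,interpolation=cv2.INTER_NEAREST)[:, :]
cs=dict(l1=(-.013,-.017,.031),l2=(.013,-.017,.031),wl=(-.013,.038,.031),wr=(.013,.038,.031),b1=(-.018,.042,.030),b2=(.018,.042,.030),b3=(.018,.042,.013),b4=(-.018,.042,.013),pl=(-.118,.056,.013),f1=(-.01125,.037,.041),f2=(.01125,.037,.041))
for n,q in cs.items():
    u=proj(w,P(*q)); cv2.circle(im,tuple(int(v) for v in ((u-[190,50])*5+2)),4,(0,0,255),-1); print(n,u.round(1))
cv2.imwrite("pics/w8.png",cv2.resize(im,None,fx=.6,fy=.6,interpolation=cv2.INTER_AREA))
```

```text
l1 [235.6 138.5]
l2 [273.5 139.2]
wl [230.1  85. ]
wr [281.2  86.1]
b1 [219.5  77.8]
b2 [291.9  79.3]
b3 [291.   52.2]
b4 [221.2  50.6]
pl [ 2.8 22.3]
f1 [232.9 103. ]
f2 [277.8 103.9]
```

View pics/w8.png

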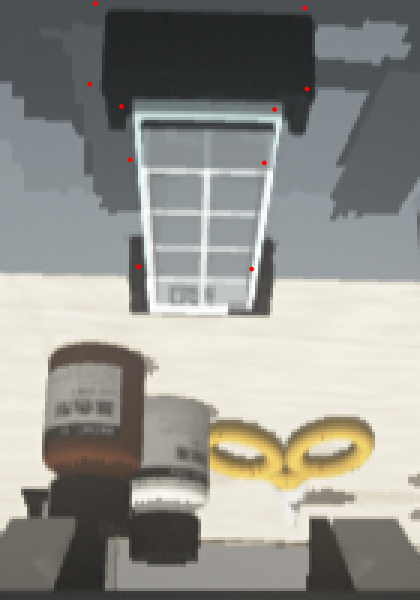

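```bash
sed -i 's/^o_=np.array(\[.5649,.0508\])/o_=np.array([.5649,.0508])+.0018*np.array([np.cos(np.radians(95.95)),np.sin(np.radians(95.95))])/' h.py; python3 dn.py 0 53,.075 50,.055
```

```text
[0.5575 0.0526 0.1102] [ -23.7   12.1  -47.7 -129.   -32.6   62.7] [0.5 1.1 0. ]
[[-25.2, 17.3, -49.8, -133.7, -34.9, 69.3]]
[[-23.9, 18.8, -48.5, -133.8, -31.9, 68.8]]
[[[0.4, -0.0, 0.19],[0.03, 0.2, 0.07],40],[[0.39, -0.01, 0.21],[0.04, 0.19, 0.08],40],[[0.2, -0.0, 0.15],[-0.0, 0.19, -0.0],40],[[0.2, -0.0, 0.16],[-0.0, 0.19, -0.0],40]]
4
```

apply_moves(
  targets=[
    [[0.4, 0, 0.18], [0.03, 0.2, 0.08], 40],
    [[0.4, 0, 0.2], [0.04, 0.2, 0.08], 40],
    [[0.2, 0, 0.15], [0, 0.2, 0], 40],
    [[0.2, 0, 0.15], [0, 0.2, 0], 40],
    [[0, 0, 0], [0, 0, 0], 40],
  ],
)

```text
time_s: 15.3
tcp_pos: [0.555, 0.0522, 0.0591]
eef_rot: [-179.5, 50.3, -173.2]
contact_force: [-0.2, 0.7, 0.5]
gripper_width: 0.04
```

```bash
python3 dn.py 0 50,.035
python3 - <<'E'
from h import *
w=cam("wrist");cv2.imwrite("pics/w9.png",cv2.resize(w['img'][20:330,120:400],None,fx=2.5,fy=1.9))
E
```

```text
[0.555  0.0522 0.0591] [ -23.4   18.2  -48.  -133.2  -31.4   68. ] [-0.2  0.7  0.5]
[[-26.5, 24.2, -51.5, -138.6, -38.5, 77.7]]
[[[0.25, -0.01, 0.17],[0.01, 0.02, 0.03],40],[[0.25, -0.0, 0.17],[0.01, 0.02, 0.04],40]]
2
```

View pics/w9.png

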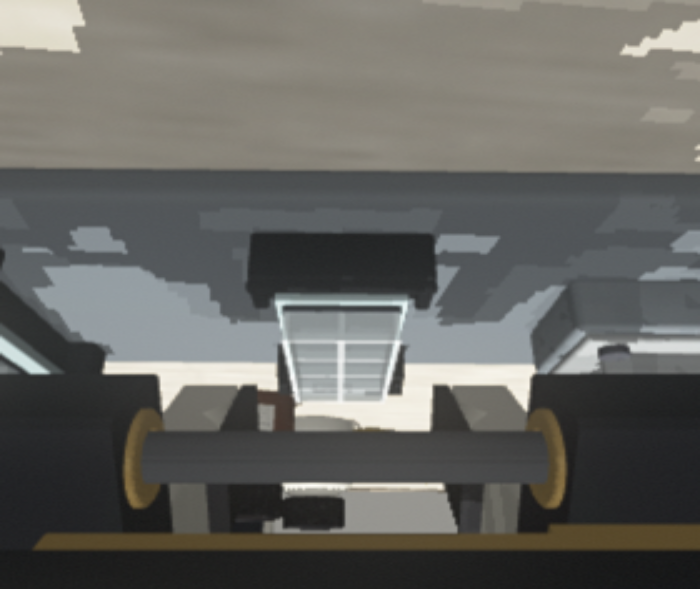

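apply_moves(
  targets=[
    [[0.17, 0, 0.11], [0.01, 0.02, 0.02], 40],
    [[0.17, 0, 0.11], [0.01, 0.02, 0.02], 40],
    [[0.15, 0, 0.11], [0, 0, 0.02], 40],
    [[0, 0, 0], [0, 0, 0], 40],
  ],
)

```text
time_s: 15.75
tcp_pos: [0.5552, 0.0527, 0.0403]
eef_rot: [-179.5, 50.7, -173.4]
contact_force: [0.1, -0.4, -0.3]
gripper_width: 0.0399
```

```bash
python3 dn.py 0 50,.035
python3 - <<'E'
from h import *
w=cam("wrist");cv2.imwrite("pics/w10.png",cv2.resize(w['img'][20:330,120:400],None,fx=2.5,fy=1.9))
c=cam("side");save(c['img'],"s10",(190,130,320,280),4)
E
```

```text
[0.5552 0.0527 0.0403] [ -26.3   23.7  -51.5 -138.8  -38.8   77.9] [ 0.1 -0.4 -0.3]
[[-26.5, 24.2, -51.5, -138.6, -38.5, 77.7]]
[[[0.14, -0.03, 0.03],[-0.0, 0.08, 0.05],40]]
1
```

View pics/w10.png

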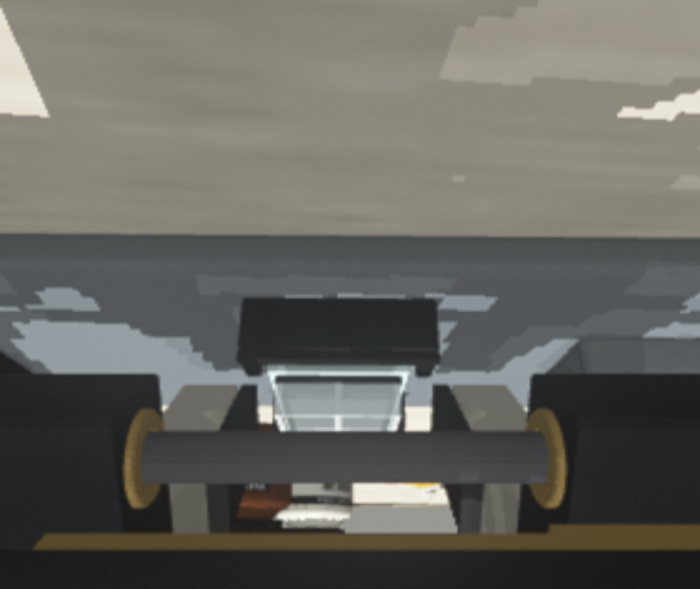

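View pics/s10.png

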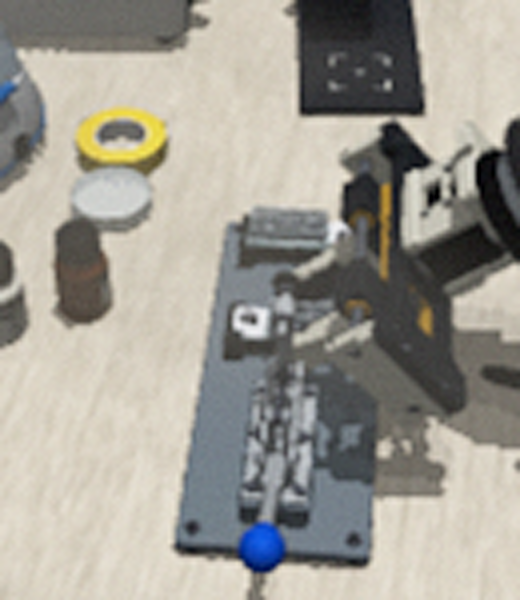

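apply_moves(
  targets=[
    [[0.17, -0.04, 0.04], [0, 0.06, 0.04], 40],
    [[0, 0, 0], [0, 0, 0], 40],
  ],
)

```text
time_s: 16.05
tcp_pos: [0.5533, 0.0504, 0.036]
eef_rot: [-179.7, 50.4, -173.7]
contact_force: [-0.7, -0.5, -0.5]
gripper_width: 0.0401
```

apply_moves(
  targets=[
    [[0, 0, 0], [0, 0, 0], 30],
    [[0, 0, 0], [0, 0, 0], 22],
    [[0, 0, 0], [0, 0, 0], 22],
    [[0, 0, 0], [0, 0, 0], 22],
  ],
  squeeze=12,
)

```text
time_s: 16.45
tcp_pos: [0.5536, 0.0503, 0.0368]
eef_rot: [-179.6, 50.5, -173.6]
contact_force: [0.7, 0.3, -0.3]
gripper_width: 0.0256
```

```bash
python3 dn.py 0 50,.035
python3 - <<'E'
from h import *
w=cam("wrist");cv2.imwrite("pics/w11.png",cv2.resize(w['img'][20:330,120:400],None,fx=2.5,fy=1.9))
E
```

```text
[0.5536 0.0503 0.0368] [ -26.8   24.3  -51.7 -138.8  -39.3   78.5] [ 0.7  0.3 -0.3]
[[-26.5, 24.2, -51.5, -138.6, -38.5, 77.7]]
[[[0.05, 0.03, 0.01],[-0.01, 0.06, 0.04],40]]
1
```

View pics/w11.png

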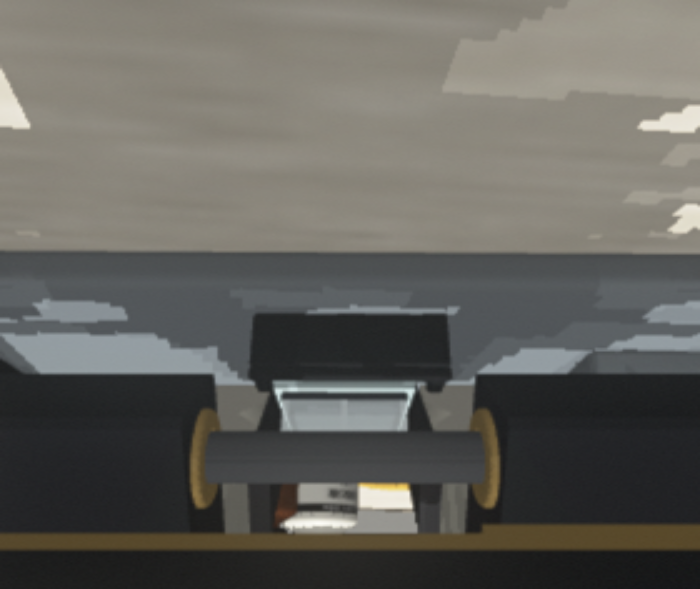

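apply_moves(
  targets=[
    [[0, 0, 0], [0, 0, 0], 20],
    [[0, 0, 0], [0, 0, 0], 20],
    [[-0.1, 0, -0.08], [0, 0, 0], 20],
    [[-0.15, 0, -0.13], [0, 0, 0], 20],
    [[-0.15, 0, -0.13], [0, 0, 0], 20],
  ],
  squeeze=25,
)

```text
time_s: 17.0
tcp_pos: [0.5519, 0.0504, 0.0559]
eef_rot: [-179.8, 50.2, -173.9]
contact_force: [-0.6, -0.2, -1.0]
gripper_width: 0.0254
```

```bash
python3 dn.py 0 52,.08 57,.12
python3 - <<'E'
from h import *
print(r.get_state()['gripper_width'])
w=cam("wrist");cv2.imwrite("pics/w12.png",cv2.resize(w['img'][20:330,120:400],None,fx=2.5,fy=1.9))
c=cam("side");save(c['img'],"s12",(190,130,320,280),4)
E
```

```text
[0.5519 0.0504 0.0559] [ -24.1   18.8  -48.7 -133.8  -32.2   69.1] [-0.6 -0.2 -1. ]
[[-22.9, 14.8, -47.5, -130.5, -30.0, 63.3]]
[[-24.1, 10.4, -48.3, -128.9, -32.6, 61.2]]
[[[-0.24, 0.01, -0.18],[-0.0, -0.11, 0.01],40],[[-0.24, 0.01, -0.18],[-0.0, -0.12, 0.0],40],[[-0.26, 0.0, -0.21],[-0.0, -0.21, 0.0],40],[[-0.27, 0.0, -0.2],[-0.0, -0.21, 0.0],40],[[-0.28, 0.0, -0.19],[-0.0, -0.2, 0.0],40]]
5
0.025370528230649305
```

View pics/w12.png

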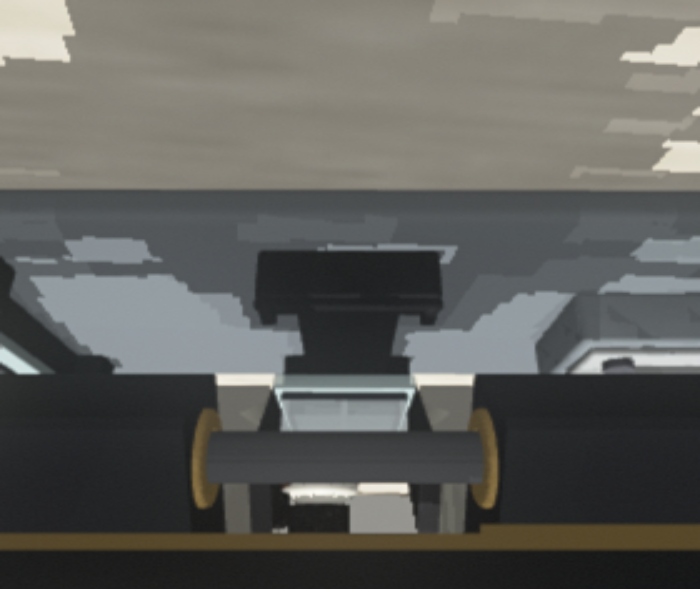

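View pics/s12.png

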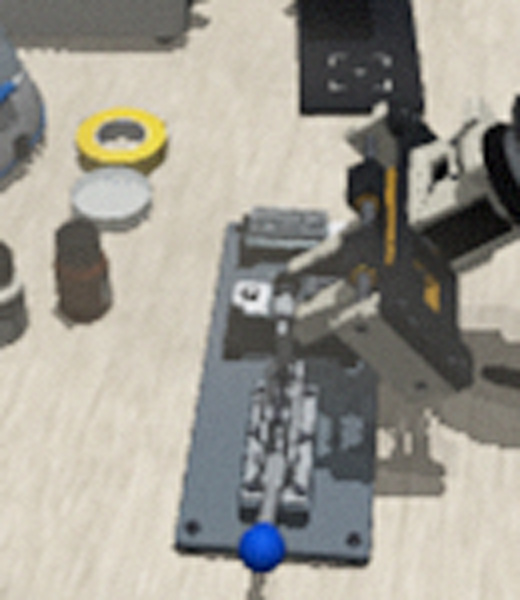

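apply_moves(
  targets=[
    [[-0.24, 0, -0.18], [0, -0.1, 0], 20],
    [[-0.24, 0, -0.18], [0, -0.1, 0], 20],
    [[-0.26, 0, -0.2], [0, -0.2, 0], 20],
    [[-0.26, 0, -0.2], [0, -0.2, 0], 20],
    [[-0.28, 0, -0.2], [0, -0.2, 0], 20],
  ],
)

```text
time_s: 17.6
tcp_pos: [0.5525, 0.0522, 0.1218]
eef_rot: [-179.8, 56.9, -173.6]
contact_force: [-0.7, -0.2, -0.3]
gripper_width: 0.0254
```

```bash
cat > t5.py <<'E'
from jp import *
from h import r
s=r.get_state();print(s['tcp_pos'].round(4),s['joints'].round(1),s['gripper_width'])
rp=np.array([.5667,-.2605]);s0=np.array([6,24,-55,85,-45,105.])
for ya in(-85,-79.5,-74,-70):
  for t in (50.5,45):
    ux=np.array([np.cos(np.radians(ya)),np.sin(np.radians(ya)),0])
    p2=np.array([*rp,.078])-ux*.0393
    print(ya,t,[x.round(1).tolist() for x in ik(p2,Rt(tilt(ya+180,-t)),j0=s0)],[x.round(1).tolist() for x in ik(p2+[0,0,.08],Rt(tilt(ya+180,-t)),j0=s0)])
E
python3 t5.py
```

```text
[0.5525 0.0522 0.1218] [ -23.5    9.9  -47.9 -128.2  -31.8   60.2] 0.02535120221329763
-85 50.5 [[10.7, 27.5, -52.8, 76.6, -52.1, 102.4]] [[14.1, 20.6, -49.2, 66.3, -56.3, 114.2]]
-85 45 [[9.3, 25.1, -51.8, 73.3, -47.4, 107.8]] [[13.2, 18.6, -47.5, 61.6, -52.7, 120.2]]
-79.5 50.5 [[6.8, 25.6, -56.8, 87.3, -50.4, 99.9]] [[11.5, 18.2, -53.5, 74.6, -53.1, 113.0]]
-79.5 45 [[5.5, 23.2, -55.7, 83.9, -45.1, 105.6]] [[10.9, 16.4, -51.7, 69.2, -49.2, 119.6]]
-74 50.5 [] [[7.5, 16.0, -57.4, 84.5, -50.1, 111.6]]
-74 45 [] [[7.3, 14.1, -55.5, 78.2, -45.6, 118.9]]
-70 50.5 [] []
-70 45 [] [[3.7, 12.5, -57.9, 85.8, -42.9, 118.2]]
```

```bash
cat > t6.py <<'E'
from jp import *
import jp,pickle
from h import r
th=np.radians(50.5);fw=np.array([-np.cos(th),0,np.sin(th)]);up=np.array([-np.sin(th),0,-np.cos(th)])
def slide(j):
    p,T=F(j); return [(T.apply(a*fw+b*up+[0,c,0])+p) for a in(.0493,-.0267) for b in(-.0098,.005) for c in(.013,-.013)]
s=r.get_state()
rp=np.array([.5667,-.2605]);s0=np.array([10,26,-53,78,-50,104.]);ya=-83
ux=np.array([np.cos(np.radians(ya)),np.sin(np.radians(ya)),0])
p2=np.array([*rp,.078])-ux*.0393
q=Rt(tilt(ya+180,-48))
lo_=ik(p2,q,j0=s0)[0];hi_=ik(p2+[0,0,.09],q,j0=lo_)[0];print(lo_.round(1),hi_.round(1))
m3=[-24,1,-38,-112,-42,52]; m2=[-3,-2,-22,-60,-50,45]; m1=[22,0,-30,0,-50,50]; m0=[22,8,-38,35,-54,85]
ws=[s['joints'],m3,m2,m1,m0,hi_]
pickle.dump(ws,open('ws.pkl','wb'));pickle.dump((p2,ya),open('rd.pkl','wb'))
for j in dense(ws,4):
    S=np.array(slide(j)); i=info(j)
    print(j.round(0).astype(int).tolist(),*i[:2],"low",i[3],"xmax",i[5],"y",i[7],i[8],"| slide low",S[:,2].min().round(3),"x",S[:,0].min().round(2),S[:,0].max().round(2),"y",S[:,1].min().round(2),S[:,1].max().round(2))
print(len(rows(ws,s['tcp_pos'],Rt(s['eef_rot']))))
E
python3 t6.py
```

```text
[  8.8  25.6 -53.9  79.  -49.2 103.9] [ 13.4  18.  -49.5  65.8 -54.1 118. ]
[-23, 10, -48, -128, -32, 60] [0.553 0.053 0.122] [ 0.83  0.09 -0.55] low 0.104 xmax 0.577 y -0.064 0.147 | slide low 0.109 x 0.52 0.6 y 0.04 0.07
[-24, 8, -45, -124, -34, 58] [0.571 0.052 0.159] [ 0.87  0.13 -0.47] low 0.141 xmax 0.597 y -0.073 0.145 | slide low 0.144 x 0.54 0.62 y 0.03 0.07
[-24, 5, -43, -120, -37, 56] [0.585 0.053 0.197] [ 0.9   0.17 -0.4 ] low 0.169 xmax 0.613 y -0.081 0.145 | slide low 0.179 x 0.56 0.64 y 0.03 0.08
[-24, 3, -40, -116, -39, 54] [0.594 0.055 0.235] [ 0.92  0.22 -0.33] low 0.194 xmax 0.624 y -0.089 0.144 | slide low 0.215 x 0.56 0.65 y 0.03 0.08
[-24, 1, -38, -112, -42, 52] [0.599 0.057 0.272] [ 0.92  0.27 -0.27] low 0.22 xmax 0.631 y -0.096 0.144 | slide low 0.25 x 0.57 0.65 y 0.04 0.09
[-19, 0, -34, -99, -44, 50] [0.578 0.097 0.269] [ 0.84  0.44 -0.32] low 0.219 xmax 0.615 y -0.083 0.169 | slide low 0.248 x 0.55 0.62 y 0.07 0.14
[-14, 0, -30, -86, -46, 48] [0.557 0.119 0.266] [ 0.73  0.56 -0.39] low 0.211 xmax 0.598 y -0.072 0.171 | slide low 0.246 x 0.53 0.6 y 0.09 0.17

[... 1366 characters left out ...]
 -0.46 -0.88] low 0.184 xmax 0.633 y -0.193 0.05 | slide low 0.179 x 0.52 0.57 y -0.17 -0.1
[20, 11, -41, 43, -54, 93] [ 0.553 -0.161  0.21 ] [ 0.09 -0.55 -0.83] low 0.175 xmax 0.648 y -0.207 0.021 | slide low 0.177 x 0.52 0.58 y -0.21 -0.13
[18, 13, -44, 50, -54, 102] [ 0.557 -0.187  0.199] [ 0.09 -0.63 -0.77] low 0.167 xmax 0.656 y -0.217 -0.007 | slide low 0.173 x 0.53 0.58 y -0.24 -0.16
[16, 16, -47, 58, -54, 110] [ 0.56  -0.207  0.185] [ 0.08 -0.69 -0.72] low 0.159 xmax 0.657 y -0.229 -0.034 | slide low 0.167 x 0.54 0.58 y -0.26 -0.18
[13, 18, -49, 66, -54, 118] [ 0.562 -0.221  0.168] [ 0.09 -0.74 -0.67] low 0.149 xmax 0.656 y -0.246 -0.036 | slide low 0.156 x 0.55 0.58 y -0.27 -0.19
48
```

```bash
python3 go.py 1 20 10
```

```text
joints [ -23.5    9.9  -47.9 -128.2  -31.8   60.2] force [-0.7 -0.2 -0.3] w 0.02535120221329763 t 17.6
[[[-0.83, -0.04, -0.1],[-0.18, -0.51, -0.33],20],[[-0.8, -0.06, -0.1],[-0.18, -0.48, -0.35],20],[[-0.79, -0.06, -0.11],[-0.2, -0.45, -0.36],20],[[-0.84, -0.08, -0.14],[-0.22, -0.47, -0.42],20],[[-0.66, 0.18, -0.15],[-0.46, -0.35, -0.64],20]]
[[[-0.05, 0.46, -0.06],[-0.57, -0.02, -0.62],20],[[-0.07, 0.41, -0.06],[-0.55, -0.02, -0.63],20],[[-0.06, 0.34, -0.06],[-0.53, 0.0, -0.62],20],[[-0.06, 0.28, -0.06],[-0.51, 0.01, -0.64],20],[[-0.06, 0.21, -0.07],[-0.5, 0.02, -0.63],20]]
10
```

apply_moves(
  targets=[
    [[-0.8, -0.04, -0.1], [-0.18, -0.5, -0.33], 20],
    [[-0.8, -0.06, -0.1], [-0.18, -0.48, -0.35], 20],
    [[-0.8, -0.06, -0.1], [-0.2, -0.45, -0.36], 20],
    [[-0.84, -0.08, -0.14], [-0.22, -0.47, -0.42], 20],
    [[-0.66, 0.18, -0.15], [-0.46, -0.35, -0.64], 20],
  ],
)

```text
time_s: 18.1
tcp_pos: [0.5914, 0.0683, 0.2746]
eef_rot: [-142.6, 70.0, -121.9]
contact_force: [0.2, 0.4, -0.5]
gripper_width: 0.0256
```

```bash
python3 go.py 2 20 20;  python3 - <<'E'
from h import *
c=cam("side");save(c['img'],"s13",(150,50,450,280),2)
E
```

```text
joints [ -23.2    0.4  -37.5 -109.1  -43.1   51.7] force [ 0.2  0.4 -0.5] w 0.02563059363046127 t 18.1
[[[-0.04, 0.45, -0.05],[-0.54, -0.01, -0.58],20],[[-0.05, 0.38, -0.04],[-0.52, -0.0, -0.58],20],[[-0.05, 0.33, -0.05],[-0.51, 0.0, -0.59],20],[[-0.05, 0.27, -0.05],[-0.49, 0.02, -0.6],20],[[-0.05, 0.21, -0.05],[-0.47, 0.02, -0.6],20]]
[[[-0.04, 0.15, -0.06],[-0.46, 0.04, -0.6],20],[[-0.04, 0.11, -0.1],[-0.54, 0.07, -0.75],20],[[-0.02, 0.01, -0.13],[-0.51, 0.09, -0.76],20],[[0.01, -0.08, -0.15],[-0.47, 0.12, -0.76],20],[[0.26, 0.48, -0.08],[-0.59, 0.19, -0.64],20]]
[[[0.23, 0.47, -0.04],[-0.49, 0.15, -0.51],20],[[0.21, 0.42, -0.03],[-0.48, 0.15, -0.52],20],[[0.2, 0.38, -0.03],[-0.48, 0.15, -0.53],20],[[0.19, 0.34, -0.04],[-0.46, 0.15, -0.55],20],[[0.19, 0.29, -0.04],[-0.44, 0.14, -0.56],20]]
[[[0.19, 0.25, -0.05],[-0.44, 0.15, -0.58],20],[[0.19, 0.2, -0.05],[-0.43, 0.14, -0.59],20],[[0.19, 0.16, -0.07],[-0.41, 0.15, -0.59],20],[[0.21, 0.12, -0.08],[-0.4, 0.15, -0.61],20],[[0.22, 0.08, -0.09],[-0.39, 0.16, -0.62],20]]
20
```

View pics/s13.png

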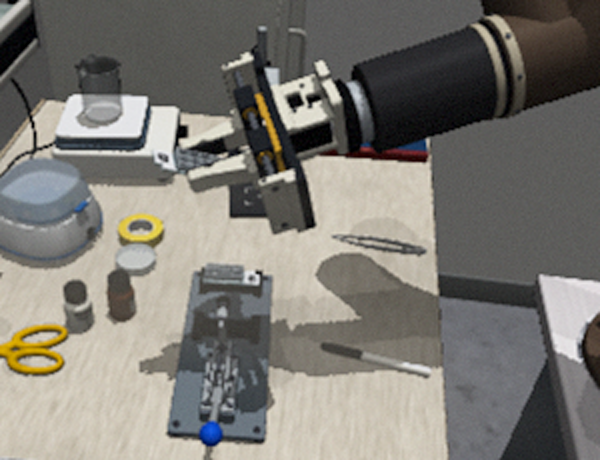

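The slide is held by its well end with its label out in front; the waiting slide and the open clamp are untouched. Carrying on along the path.

apply_moves(
  targets=[
    [[-0.05, 0.45, -0.05], [-0.54, 0, -0.58], 20],
    [[-0.05, 0.38, -0.05], [-0.52, 0, -0.58], 20],
    [[-0.05, 0.33, -0.05], [-0.5, 0, -0.6], 20],
    [[-0.05, 0.27, -0.05], [-0.5, 0.02, -0.6], 20],
    [[-0.05, 0.2, -0.05], [-0.47, 0.02, -0.6], 20],
  ],
)

```text
time_s: 18.65
tcp_pos: [0.5472, 0.1216, 0.2716]
eef_rot: [-129.9, 52.1, -83.9]
contact_force: [-0.2, 0.6, -0.5]
gripper_width: 0.0255
```

apply_moves(
  targets=[
    [[-0.04, 0.15, -0.06], [-0.46, 0.04, -0.6], 20],
    [[-0.04, 0.1, -0.1], [-0.54, 0.07, -0.75], 20],
    [[-0.02, 0, -0.13], [-0.5, 0.1, -0.76], 20],
    [[0, -0.08, -0.15], [-0.47, 0.12, -0.76], 20],
    [[0.26, 0.48, -0.08], [-0.6, 0.2, -0.64], 20],
  ],
)

```text
time_s: 19.15
tcp_pos: [0.5131, 0.108, 0.2637]
eef_rot: [-137.1, 27.7, -62.1]
contact_force: [-0.0, -0.6, -1.7]
gripper_width: 0.0249
```

```bash
python3 go.py 3 20 15
```

```text
joints [ -0.2  -2.9 -22.7 -53.4 -50.6  45.3] force [-0.  -0.6 -1.7] w 0.0249453850811762 t 19.15
[[[0.29, 0.54, -0.02],[-0.58, 0.19, -0.59],20],[[0.26, 0.48, -0.03],[-0.57, 0.18, -0.62],20],[[0.26, 0.42, -0.03],[-0.56, 0.18, -0.64],20],[[0.24, 0.35, -0.03],[-0.54, 0.17, -0.66],20],[[0.24, 0.29, -0.04],[-0.52, 0.17, -0.68],20]]
[[[0.24, 0.22, -0.05],[-0.5, 0.17, -0.7],20],[[0.25, 0.16, -0.07],[-0.49, 0.18, -0.71],20],[[0.26, 0.11, -0.09],[-0.48, 0.18, -0.73],20],[[0.29, 0.04, -0.1],[-0.45, 0.19, -0.74],20],[[0.31, -0.02, -0.13],[-0.44, 0.2, -0.76],20]]
[[[0.17, 0.4, 0.05],[-0.42, 0.01, -0.72],20],[[0.15, 0.38, 0.05],[-0.41, -0.02, -0.73],20],[[0.12, 0.37, 0.05],[-0.4, -0.04, -0.73],20],[[0.1, 0.35, 0.05],[-0.4, -0.07, -0.75],20],[[0.08, 0.34, 0.04],[-0.38, -0.09, -0.75],20]]
15
```

apply_moves(
  targets=[
    [[0.28, 0.52, -0.02], [-0.58, 0.19, -0.6], 20],
    [[0.26, 0.48, -0.03], [-0.57, 0.18, -0.62], 20],
    [[0.26, 0.42, -0.03], [-0.56, 0.18, -0.64], 20],
    [[0.24, 0.35, -0.03], [-0.54, 0.17, -0.66], 20],
    [[0.24, 0.28, -0.04], [-0.52, 0.17, -0.68], 20],
  ],
)

```text
time_s: 19.65
tcp_pos: [0.4673, 0.0406, 0.2022]
eef_rot: [-155.2, 7.2, -43.3]
contact_force: [-0.9, 0.1, -0.8]
gripper_width: 0.0253
```

apply_moves(
  targets=[
    [[0.24, 0.22, -0.05], [-0.5, 0.17, -0.7], 20],
    [[0.25, 0.16, -0.07], [-0.49, 0.18, -0.7], 20],
    [[0.26, 0.1, -0.1], [-0.48, 0.18, -0.73], 20],
    [[0.29, 0.04, -0.1], [-0.45, 0.19, -0.74], 20],
    [[0.3, 0, -0.13], [-0.44, 0.2, -0.76], 20],
  ],
)

```text
time_s: 20.15
tcp_pos: [0.4899, -0.0115, 0.2082]
eef_rot: [-175.7, -7.1, -16.2]
contact_force: [0.1, -0.7, -0.8]
gripper_width: 0.0253
```

```bash
python3 go.py 4 20 25
```

```text
joints [ 22.6  -0.3 -31.3   1.4 -50.8  50.7] force [ 0.1 -0.7 -0.8] w 0.025335576610021903 t 20.15
[[[0.2, 0.36, 0.04],[-0.39, 0.02, -0.69],20],[[0.17, 0.36, 0.04],[-0.39, -0.02, -0.71],20],[[0.14, 0.34, 0.04],[-0.38, -0.03, -0.7],20],[[0.13, 0.34, 0.04],[-0.38, -0.06, -0.72],20],[[0.11, 0.32, 0.04],[-0.36, -0.08, -0.72],20]]
[[[0.09, 0.31, 0.04],[-0.35, -0.1, -0.73],20],[[0.08, 0.3, 0.04],[-0.34, -0.12, -0.73],20],[[0.07, 0.28, 0.04],[-0.33, -0.14, -0.74],20],[[0.07, 0.27, 0.03],[-0.31, -0.15, -0.75],20],[[0.06, 0.26, 0.03],[-0.3, -0.17, -0.75],20]]
[[[-0.18, 0.27, 0.3],[-0.25, -0.31, -0.85],20],[[-0.15, 0.17, 0.24],[-0.17, -0.25, -0.69],20],[[-0.13, 0.13, 0.24],[-0.14, -0.26, -0.69],20],[[-0.11, 0.1, 0.24],[-0.12, -0.25, -0.71],20],[[-0.1, 0.07, 0.24],[-0.1, -0.24, -0.72],20]]
[[[-0.07, 0.05, 0.24],[-0.08, -0.23, -0.73],20],[[-0.04, 0.02, 0.23],[-0.06, -0.23, -0.74],20],[[-0.01, 0.01, 0.23],[-0.04, -0.21, -0.75],20],[[0.02, -0.0, 0.22],[-0.03, -0.19, -0.76],20],[[0.04, -0.01, 0.17],[-0.01, -0.14, -0.57],20]]
20
```

apply_moves(
  targets=[
    [[0.2, 0.36, 0.04], [-0.4, 0.02, -0.7], 20],
    [[0.17, 0.36, 0.04], [-0.4, -0.02, -0.7], 20],
    [[0.14, 0.34, 0.04], [-0.38, -0.03, -0.7], 20],
    [[0.13, 0.34, 0.04], [-0.38, -0.06, -0.72], 20],
    [[0.1, 0.32, 0.04], [-0.36, -0.08, -0.72], 20],
  ],
)

```text
time_s: 20.65
tcp_pos: [0.5082, -0.0878, 0.2064]
eef_rot: [165.1, -2.2, 12.9]
contact_force: [0.4, -0.5, -0.1]
gripper_width: 0.0255
```

apply_moves(
  targets=[
    [[0.1, 0.3, 0.04], [-0.35, -0.1, -0.73], 20],
    [[0.08, 0.3, 0.04], [-0.34, -0.12, -0.73], 20],
    [[0.07, 0.28, 0.04], [-0.33, -0.14, -0.74], 20],
    [[0.07, 0.27, 0.03], [-0.3, -0.15, -0.75], 20],
    [[0.06, 0.26, 0.03], [-0.3, -0.17, -0.75], 20],
  ],
)

```text
time_s: 21.15
tcp_pos: [0.5385, -0.139, 0.216]
eef_rot: [154.3, 14.9, 39.3]
contact_force: [0.3, 0.1, -0.8]
gripper_width: 0.0257
```

```bash
python3 go.py 5 20 25
```

```text
joints [ 21.8   8.  -39.4  36.3 -54.6  86.3] force [ 0.3  0.1 -0.8] w 0.025727117263471037 t 21.15
[[[-0.14, 0.26, 0.27],[-0.23, -0.29, -0.81],20],[[-0.13, 0.2, 0.28],[-0.19, -0.29, -0.82],20],[[-0.12, 0.16, 0.28],[-0.16, -0.28, -0.84],20],[[-0.09, 0.12, 0.27],[-0.13, -0.29, -0.85],20],[[-0.05, 0.08, 0.28],[-0.1, -0.26, -0.87],20]]
[[[-0.03, 0.05, 0.27],[-0.07, -0.26, -0.88],20],[[0.02, 0.04, 0.27],[-0.05, -0.23, -0.9],20],[[0.07, 0.02, 0.26],[-0.03, -0.22, -0.9],20]]
8
```

apply_moves(
  targets=[
    [[-0.14, 0.26, 0.27], [-0.23, -0.29, -0.8], 20],
    [[-0.13, 0.2, 0.28], [-0.19, -0.29, -0.82], 20],
    [[-0.12, 0.16, 0.28], [-0.16, -0.28, -0.84], 20],
    [[-0.1, 0.12, 0.27], [-0.13, -0.29, -0.85], 20],
    [[-0.05, 0.08, 0.28], [-0.1, -0.26, -0.87], 20],
  ],
)

```text
time_s: 21.65
tcp_pos: [0.5501, -0.207, 0.1913]
eef_rot: [162.8, 39.9, 70.3]
contact_force: [0.5, -0.3, -0.9]
gripper_width: 0.0253
```

apply_moves(
  targets=[
    [[-0.03, 0.05, 0.27], [-0.07, -0.26, -0.88], 20],
    [[0.02, 0.04, 0.27], [-0.05, -0.23, -0.9], 20],
    [[0.07, 0.02, 0.26], [-0.03, -0.22, -0.9], 20],
    [[0, 0, 0], [0, 0, 0], 20],
  ],
)

```text
time_s: 22.05
tcp_pos: [0.5508, -0.2337, 0.1647]
eef_rot: [-176.0, 49.0, 100.9]
contact_force: [0.2, -0.8, -0.0]
gripper_width: 0.0253
```

```bash
python3 go.py 5 20 25
python3 - <<'E'
from h import *
import pickle
p2,ya=pickle.load(open('rd.pkl','rb'))
s=r.get_state();print(s['tcp_pos'],s['eef_rot'],p2,tilt(ya+180,-48))
plan([(p2,tilt(ya+180,-48))],grip=20,step=.02)
t=cam("top");save(t['img'],"t14",(280,140,440,260),5)
c=cam("side");save(c['img'],"s14",(220,50,360,190),5)
E
```

```text
joints [ 12.3  18.3 -50.7  67.1 -54.6 119.4] force [ 0.2 -0.8 -0. ] w 0.025341631656566988 t 22.05
[[[0.1, 0.31, -0.26],[-0.13, 0.14, 0.32],20]]
1
[ 0.55078928 -0.23371172  0.16470998] [-176.00369207   49.02692141  100.94268123] [ 0.56191053 -0.22149294  0.078     ] [180.  48.  97.]
[[[0.36, 0.08, 0.24],[-0.03, 0.03, 0.06],20],[[0.36, 0.08, 0.24],[-0.03, 0.03, 0.07],20],[[0.36, 0.08, 0.25],[-0.02, 0.03, 0.06],20],[[0.36, 0.07, 0.25],[-0.03, 0.02, 0.07],20],[[0.36, 0.06, 0.25],[-0.02, 0.03, 0.06],20]]
5
```

View pics/t14.png

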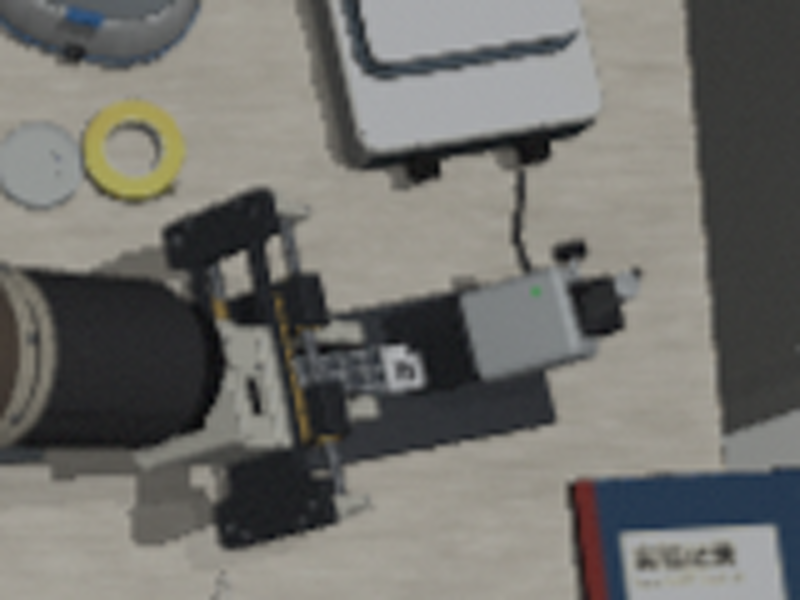

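View pics/s14.png

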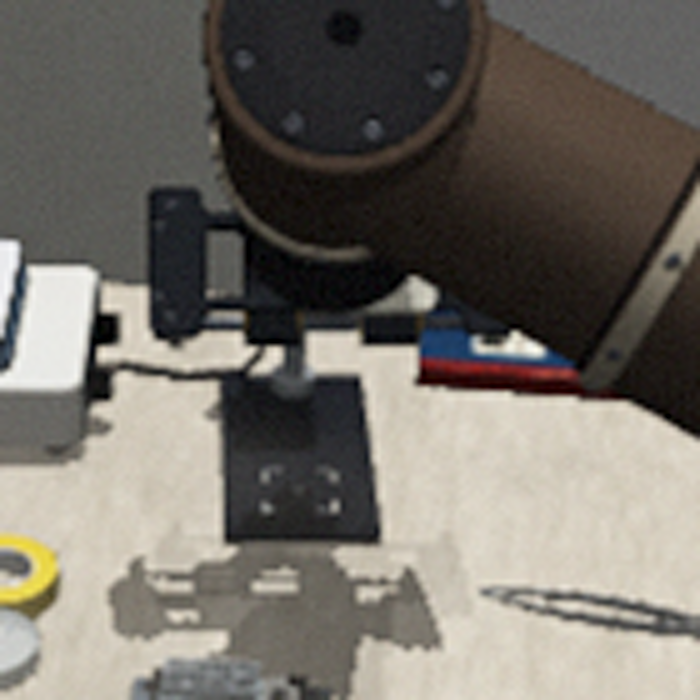

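apply_moves(
  targets=[
    [[0.36, 0.08, 0.24], [-0.03, 0.03, 0.06], 20],
    [[0.36, 0.08, 0.24], [-0.03, 0.03, 0.06], 20],
    [[0.36, 0.08, 0.24], [-0.03, 0.03, 0.06], 20],
    [[0.3, 0.07, 0.2], [-0.03, 0.03, 0.06], 20],
    [[0.2, 0.06, 0.14], [-0.02, 0, 0.06], 20],
  ],
)

```text
time_s: 22.65
tcp_pos: [0.567, -0.2205, 0.095]
eef_rot: [177.3, 47.9, 94.1]
contact_force: [-0.3, -0.1, 0.4]
gripper_width: 0.0254
```

Run:
```python
from h import *
import pickle
p2,ya=pickle.load(open('rd.pkl','rb'))
s=r.get_state();print(s['tcp_pos'],s['eef_rot'],s['joints'].round(1),p2,s['contact_force'].round(1))
# predicted label from grasp geometry
T=Rt(s['eef_rot']);th=np.radians(50.5);fw=np.array([-np.cos(th),0,np.sin(th)]);up=np.array([-np.sin(th),0,-np.cos(th)])
print("label pred",T.apply(.0393*fw-.0058*up)+s['tcp_pos'],"fwd",T.apply(fw),"up",T.apply(up))
plan([(p2,tilt(ya+180,-48))],grip=20,step=.02)
t=cam("top");save(t['img'],"t15",(310,170,410,240),8)
print("mark px",proj(t,np.array([.5667,-.2605,.01])),"readpt px",proj(t,np.array([.5667,-.2605,.07])))
print(310,170)
w=cam("wrist");cv2.imwrite("pics/w15.png",w['img'])
```

```text
[ 0.56703593 -0.22053816  0.09501652] [177.33224866  47.85140027  94.13350136] [  9.5  24.2 -53.   77.1 -49.6 104.5] [ 0.56191053 -0.22149294  0.078     ] [-0.3 -0.1  0.4]
label pred [ 0.57142342 -0.25928536  0.08743139] fwd [ 0.1077802  -0.99312617 -0.04564914] up [-0.02616105 -0.04873389  0.99846913]
[[[0.31, -0.14, 0.29],[0.07, -0.01, -0.24],20]]
1
mark px [345.18782768 217.57275717] readpt px [349.10681031 214.55178116]
310 170
```

View pics/t15.png

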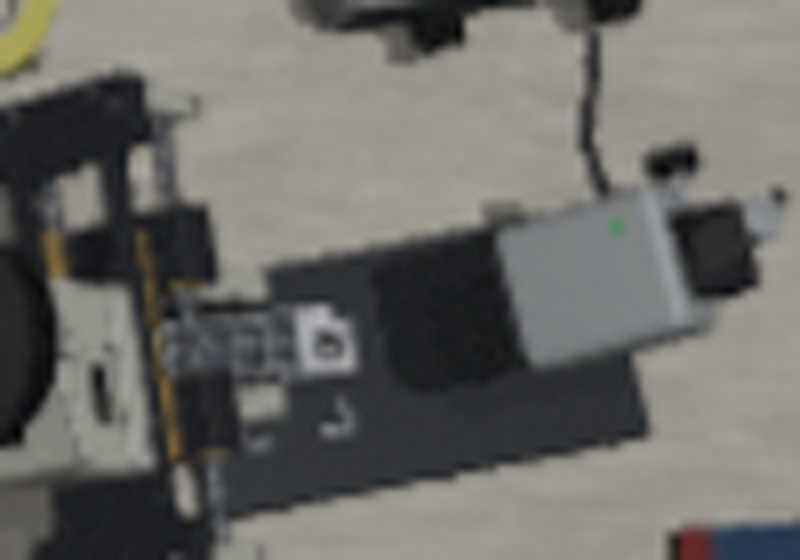

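View pics/w15.png

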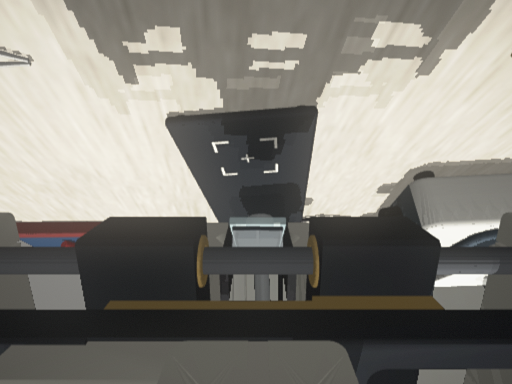

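Run:
```python
from h import *
import pickle
c,_=pickle.load(open("c0.pkl","rb"))
u=(326/8+310-.45,340/8+170-.45)
p=onz(c,*u,.0875);print("label seen",p,"off from mark",p[:2]-[.5667,-.2605])
s=r.get_state();T=Rt(s['eef_rot'])
d=np.array([-.002,.0,-.015]); print("tool units",(T.inv().apply(d)/.04).round(2))
```

```text
label seen [ 0.57168981 -0.26071287  0.0875    ] off from mark [ 0.00498981 -0.00021287]
tool units [ 0.28 -0.06  0.25]
```

apply_moves(
  targets=[
    [[0.14, -0.06, 0.13], [0.04, 0, 0], 20],
    [[0.14, -0.06, 0.13], [0.03, 0, 0], 20],
    [[0, 0, 0], [0, 0, 0], 20],
    [[0, 0, 0], [0, 0, 0], 20],
    [[0, 0, 0], [0, 0, 0], 20],
  ],
)

```text
time_s: 23.25
tcp_pos: [0.563, -0.2215, 0.081]
eef_rot: [177.6, 47.9, 93.8]
contact_force: [-0.1, 0.0, -0.6]
gripper_width: 0.0257
```

Run:
```python
from h import *
s=r.get_state();print(s['tcp_pos'],s['eef_rot'],s['qd'].round(2),s['contact_force'].round(1),s['gripper_width'],s['time_s'])
T=Rt(s['eef_rot']);th=np.radians(50.5);fw=np.array([-np.cos(th),0,np.sin(th)]);up=np.array([-np.sin(th),0,-np.cos(th)])
print("label pred",T.apply(.0393*fw-.0058*up)+s['tcp_pos'],"fwd",T.apply(fw),"up",T.apply(up))
t=cam("top");save(t['img'],"t16",(310,170,410,240),8);save(t['img'],"t17",(170,140,300,250),6)
c=cam("side");save(c['img'],"s16",(180,60,340,290),3.2 and 3)
```

```text
[ 0.56297252 -0.22147933  0.08104559] [177.61598725  47.87042216  93.76017373] [ 0.21 -0.2   0.24 -0.23 -0.09  0.13] [-0.1  0.  -0.6] 0.025701454946261183 23.25
label pred [ 0.56694007 -0.26027334  0.07346841] fwd [ 0.09750685 -0.9941974  -0.04543067] up [-0.02336639 -0.04792252  0.99857771]
```

View pics/t16.png

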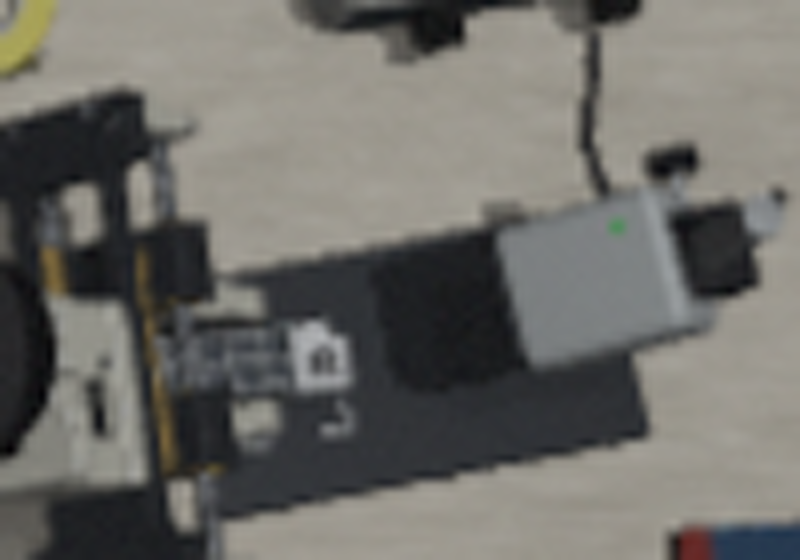

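View pics/t17.png

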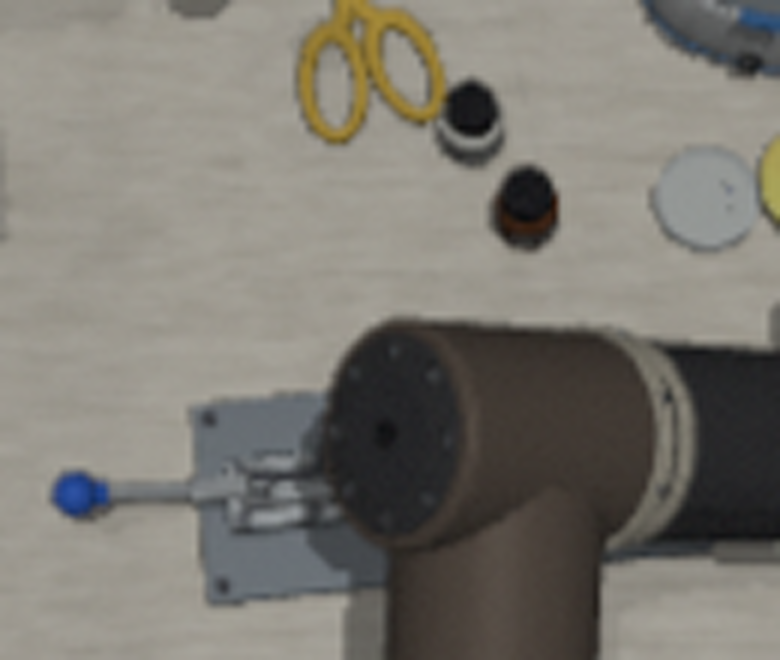

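View pics/s16.png

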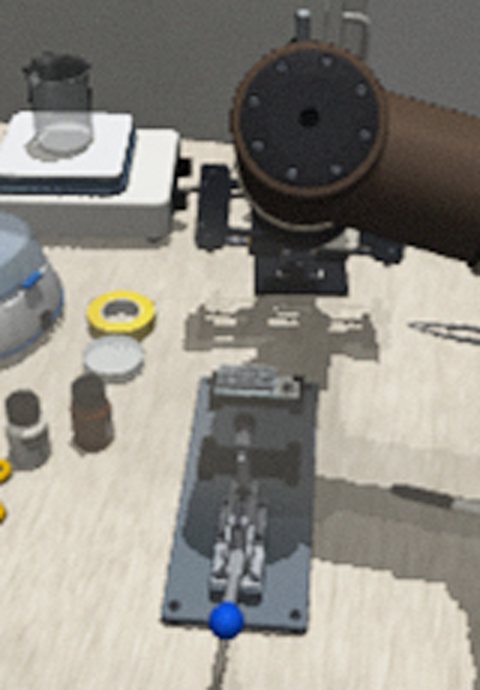

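Run:
```python
from plant import r
print(r.close_job())
```

```text
the job is handed in; nothing more can be done
None
```

The job is handed in at about 23 s of the 59 s allowed, with the slide still held over the reader's mark. No verdict was reported.

**What I did**
1. **Clamp:** I gripped the blue knob, swung the clamp over centre onto its stop and held it there for about 1.5 s. I then swung it back to its open stop.
2. **Taking the slide out:** The open clamp left no room for a vertical gripper. I re-posed the wrist and took the slide across its 26 mm at the well end, with the tool leaning about 50° back from the clamp.
3. **Reader:** I lifted the slide out and carried it to the reader with the frosted end pointing to the post.

**Last checks**

| Check | Result |
|---|---|
| Label sideways from the mark | within about 3 mm in the top camera, within 1 mm by the arm's pose |
| Label height | about 63 mm above the foot |
| Slide level | about 3° off, slightly nose down |
| Slide heading | about 5° from the reader's axis |
| Finger opening | 25.7 mm, so it is gripping the plate |
| Contact force | under 1 N |
| Clamp knob | same place in the picture as at the start (fully open) |
| Waiting slide, bottle, dish | still in place in the pictures |

**Not checked or disagreeing**
- I did not measure whether the well frame is fully home; I inferred it from the clamp reaching its stop with the pad on the frame.
- Close to the press, the wrist camera put the nest about 2 mm from my first estimate. I centred the grasp on what the camera showed.

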